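# Mug on its coaster, lid on the mug

## Task

Stand the white mug upright in the middle of the round cork coaster and let go of it, then cover it with the wooden lid that fits, the smaller of the two, so that it sits level with its brim down on the rim all round. Set both down gently instead of dropping them, and leave everything else where it is.

Things in the scene. Friction and masses are not known exactly. Their poses are not given: they have to be found in the camera images.
- mug_mid (a point): white mug, round and tapering: 82 mm across at the rim, 62 mm at the foot, 67.5 mm high, about 240 g, empty. This point is on the cup's axis, half-way up (34 mm above the underside). Own z points up, own y towards the handle. Wall 4 to 5 mm thick (9 mm at the side away from the handle); it can be lifted by pinching the wall from above, one finger inside, one outside
- mug_foot (a point): centre of the mug's underside, on its axis; same axes as mug_mid. The handle reaches 67 mm from the axis (own +y), is 12 mm thick, 15 to 58 mm above the underside, its middle plane 6 mm to the own +x side of the axis
- mug_rim (a point): centre of the mug's mouth at rim height, 67.5 mm above mug_foot; same axes as mug_mid. The mouth is at least 64 mm wide inside, the inner floor lies 6 mm above mug_foot
- coaster_seat (a point): round cork coaster, 116 mm across, loose, lying on the table, with a raised edge: this point is the centre of its flat upper face, 7 mm above the table; the face is 106 mm across, the edge round it stands 3 mm higher. z points up
- lid_mid (a point): the mug's lid, dark wood, about 90 g, lying right way up: a round brim 96 mm across and 9 mm thick, above it an upright knob 26 mm across and 31 mm tall, to be gripped from above, below it a plug. 48 mm high in all; this point is on its axis, half-way up: the brim's top is 7 mm below it, the knob's top 24 mm above it. z points up through the knob
- lid_seat (a point): centre of the underside of the same lid's brim, the face that comes to lie on the mug's rim; 16 mm below lid_mid. The plug below it is 58 mm across and goes 8 mm down into the mug's mouth
- big_lid_mid (a point): another lid of the same make, for a bigger pot and not for the mug: brim 140 mm across, plug 116 mm, same knob, same height. Point on its axis half-way up. The two lids may lie either way round. To be left alone
- bell_cutter: bell-shaped metal biscuit cutter, 84x70x25 mm, origin at its underside. To be left alone
- thick_ring: blue-grey plastic ring lying flat, 59 mm across, 12 mm high, origin at its underside. To be left alone
- timer: round red and white wind-up kitchen timer, 62 mm across, 58 mm high, origin at its underside. To be left alone
- spoon: metal teaspoon lying flat, 139x30x10 mm, origin at its underside. To be left alone
Things that resemble listed ones, but are neither listed nor needed, are in the scene too. Leave any blue or turquoise look-alike of the part that bears lid_mid alone.

How it is judged:
By the outcome, as a careful person would: the job done as asked, in the order asked, and still so for the second after the job is handed in, with the robot touching nothing.
It also fails if it takes over 64 s, if anything falls off the work surface, if the arm or the gripper's body presses on something with over 40 N, if the wrist force passes 120 N, or if a joint passes its speed limit or range.

## Robot

A 6-joint arm with a two-finger parallel gripper is mounted at the origin on a cart in front of the work surface, level with it; the furniture and walls round the work are solid. World frame = base frame: x ahead of the robot, y to its left, z up, the work surface at z = 0. Lengths are in mm, angles in degrees, forces in N, time in s.
With the tool pointing down it reaches from about 300 to 850 mm from the base axis. Payload 4.2 kg.
Tool frame: the origin (TCP) lies midway between the tips of the shut fingers; the grasp point (between the pads) lies 19 mm behind it; y points along the fingers, z is the direction in which the jaws open and shut, and the axes are right-handed (so a half turn about y gives the same grasp; the last joint's range is limited). The gripper opens to 91 mm and grips with 3 to 60 N. Pads are 32 mm wide; open, the fingers measure 118 mm over their backs; the gripper's body (76 mm by 178 mm) begins 60 mm behind the grasp point.
Start: joints at [-69.672, 18.312, 89.639, -0, 72.044, -1.146], TCP at [210.504, -535.099, 213.976] pointing down, gripper open.
Joint ranges: [-177.97, 177.97], [-48.28, 115.42], [12.27, 149.76], [-77.06, 257.06], [2.81, 150.46], [-146.56, 146.56]. Speed limits (degrees/s): [147.25, 147.25, 180, 180, 180, 180].

## Interface

Orientations are given as [roll, pitch, yaw] about the fixed x, y, z axes, in that order (R = Rz(yaw) Ry(pitch) Rx(roll)).
In Python, from workcell import env gives the robot as it stands.
- The arm moves only by the shell command python3 -m handwheel 'ROWS' [FORCE]. ROWS is JSON, a list of rows, each a list of 3 entries, a list of its own where there are three numbers: the opening, from 0 (shut) to 1 (fully open), then the shift along the tool's x, y, z in mm, then the turn, a rotation vector about the tool's x, y, z in degrees. A call has exactly 10 rows; each row shifts and turns the commanded pose from where the row before left it, along the tool's axes as they then stand; what a row does not reach is not made up. A row lasts 1/12 s, in which the tool goes at most 41.7 mm and 7.16 degrees, less where a joint would pass 70% of its speed; a pose out of reach is approached as far as the arm can. A call is refused whole if a number of a shift passes 41.7 or a number of a turn 7.16, either way. A call with a gripper value outside its range is refused whole. The fingers move at their own pace and stop on an object; FORCE is the grip in N (left out, the last holds). Time passes only in rows, so rows that do not move let the fingers close, or fill a call up. It gives the time, the measured TCP pose, the force and the opening at its end, in the units of the state.
- env.state(): the state, without advancing time (a new reading comes with each control period).
- env.grab_frame(name): name is "scene" or "top" or "wrist"; returns the picture (384x512x3 uint8, red, green, blue); there is no depth.
- env.camera_info(name): a dict with "fx", "fy", "cx", "cy" (pixels), "k1" (the pictures are not rectified: a ray, as slopes to the right and down, at radius r is drawn at 1 + k1 r^2 times it, then the intrinsics apply), "camera_from_world" (4x4, takes a point from world to camera coordinates); the wrist camera has in their place "mount" (4x4, takes a point from camera to tool coordinates, whose origin is the TCP and whose axes are the tool frame's). Camera axes: x right, y down, z forward; pixel columns grow to the right and rows downward; lengths in mm; the calibration is good to about 2 mm. A picture is of the moment at which its call begins: read the wrist's pose just before it. camera_info takes no time and is no camera call.
- env.job_done(): hands the job in, once; it reports no verdict.
Trained networks look in the newest picture that a camera, given by its name, has taken for a name from the list of things; names that differ only in an ending like _2 or _b are one class to them, and where a whole thing is asked for, a point or a joint stands for the part that bears it (a point fixed in the world has none). Each returns a list of dicts, best first, with "p" (0 to 1); they miss things now and then, are a little off and sometimes report something else, mostly with a low value. They report only what shows in the picture. A call takes as long as a camera call. They do not tell look-alikes from the thing itself.
- env.masks_of(camera, label): "region" (384x512 bool, what is visible of it) and "location" ([column, row] in pixels, amid what is visible of it).
The state is a dict: "time_s": time; "qpos": joint angles; "qvel": joint speeds; "effort": joint torques, N m; "ee_pos": TCP position; "ee_rot": TCP orientation; "force": force on the tool from outside, world axes, zero at the start; "torque": the same for the moment, N m; "gripper_width": finger opening in mm.
Only numpy, scipy, OpenCV 4.12 (cv2) and the standard library are available. Lean on these libraries where they do the work, as an engineer would, in place of code of your own. Each camera call takes 0.05 s, during which the arm holds its last target.

## Working session

There is one attempt and no reset: what is moved stays moved. The work goes in short steps, Python scripts to look and compute and a shell command to move; the robot and the scene stay as the last step left them, time stands still between calls to the robot, and variables do not carry over. Pictures are saved under pics/ and viewed, and the job is handed in when it is done.

```bash
ls; mkdir -p pics
cat > h.py <<'E'
import numpy as np, cv2
from workcell import env
from scipy.spatial.transform import Rotation as R
def save(n,im,s=1):
    if s!=1: im=cv2.resize(im,None,fx=s,fy=s,interpolation=cv2.INTER_CUBIC)
    cv2.imwrite('pics/'+n+'.png',im[:,:,::-1])
def T_tool(st):
    T=np.eye(4);T[:3,:3]=R.from_euler('xyz',st['ee_rot'],degrees=True).as_matrix();T[:3,3]=st['ee_pos'];return T
def cam(name,st=None):
    c=env.camera_info(name)
    if name=='wrist': M=np.linalg.inv(T_tool(st or env.state())@np.array(c['mount']))
    else: M=np.array(c['camera_from_world'])
    K=np.array([[c['fx'],0,c['cx']],[0,c['fy'],c['cy']],[0,0,1.]])
    return K,c['k1'],M
def proj(P,K,k,M):
    P=np.atleast_2d(P);q=P@M[:3,:3].T+M[:3,3];s=q[:,:2]/q[:,2:]
    s=s*(1+k*(s**2).sum(1,keepdims=True));return s*[K[0,0],K[1,1]]+[K[0,2],K[1,2]]
def ray(px,K,k,M):
    d=(np.array(px,float)-[K[0,2],K[1,2]])/[K[0,0],K[1,1]];s=d.copy()
    for _ in range(20): s=d/(1+k*(s**2).sum())
    Mi=np.linalg.inv(M);v=Mi[:3,:3]@np.array([*s,1]);return Mi[:3,3],v
def at_z(px,z,K,k,M):
    o,v=ray(px,K,k,M);return o+v*(z-o[2])/v[2]
E
python3 - <<'E'
from h import *
st=env.state();print({k:np.round(v,2).tolist() for k,v in st.items()})
for n in ['scene','top','wrist']: save(n+'0',env.grab_frame(n),1.5)
for n in ['scene','top']:
    c=env.camera_info(n);print(n,c['fx'],c['k1'],np.round(np.linalg.inv(c['camera_from_world']),2).tolist())
print(env.camera_info('wrist'))
print(T_tool(st).round(2))
E
```

```text
pics
{'time_s': 0.0, 'qpos': [-69.67, 18.35, 89.71, 0.0, 72.04, -1.15], 'qvel': [-0.04, 0.08, 0.03, -0.11, -0.05, 0.09], 'effort': [0.0, -41.25, -23.2, 0.07, 0.05, -0.0], 'ee_pos': [210.34, -534.61, 213.12], 'ee_rot': [-90.1, 0.0, -158.52], 'force': [-0.42, -0.27, -0.28], 'torque': [-0.0, -0.06, -0.03], 'gripper_width': 91.35}
scene 414.6087081307695 -0.10355852871327807 [[-0.59, -0.55, 0.59, -52.16], [-0.8, 0.41, -0.43, 476.01], [-0.01, -0.73, -0.69, 834.22], [0.0, 0.0, 0.0, 1.0]]
top 480.65357560580145 -0.20736759652182027 [[0.08, -0.98, 0.2, 290.35], [-1.0, -0.08, 0.01, -4.04], [0.0, -0.2, -0.98, 1635.05], [0.0, 0.0, 0.0, 1.0]]
{'fx': 266.911669132708, 'fy': 266.911669132708, 'cx': 255.25481170613412, 'cy': 193.07391416042228, 'k1': -0.05902700694144198, 'mount': array([[-8.57158768e-05,  9.70095553e-01,  2.42723320e-01,
        -6.78808914e+01],
       [-9.13361263e-04, -2.42723296e-01,  9.70095133e-01,
        -1.72076498e+02],
       [ 9.99999579e-01, -1.38541523e-04,  9.06852940e-04,
        -1.25819373e-01],
       [ 0.00000000e+00,  0.00000000e+00,  0.00000000e+00,
         1.00000000e+00]])}
[[-9.3000e-01 -0.0000e+00  3.7000e-01  2.1034e+02]
 [-3.7000e-01  0.0000e+00 -9.3000e-01 -5.3461e+02]
 [-0.0000e+00 -1.0000e+00 -0.0000e+00  2.1312e+02]
 [ 0.0000e+00  0.0000e+00  0.0000e+00  1.0000e+00]]
```

View pics/scene0.png

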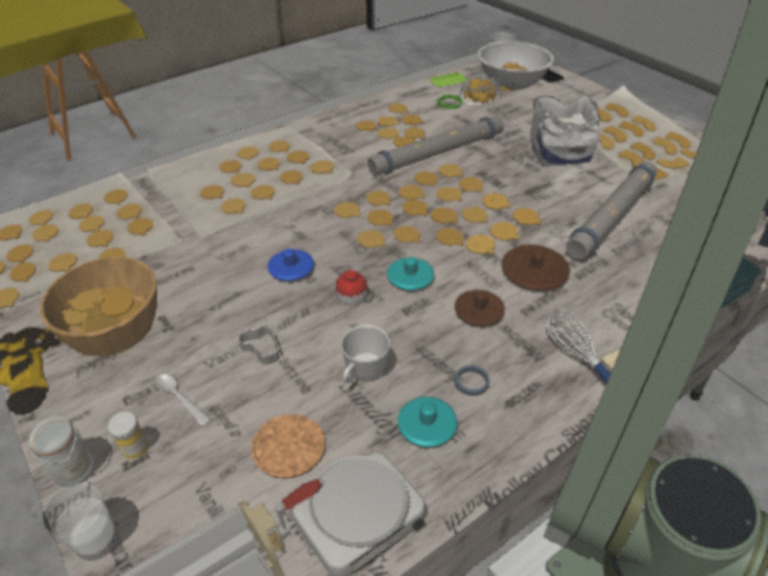

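View pics/top0.png

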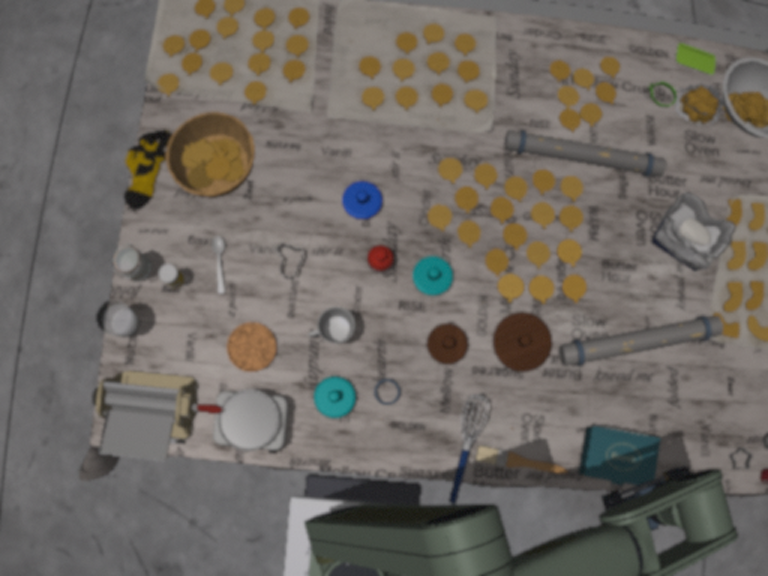

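View pics/wrist0.png

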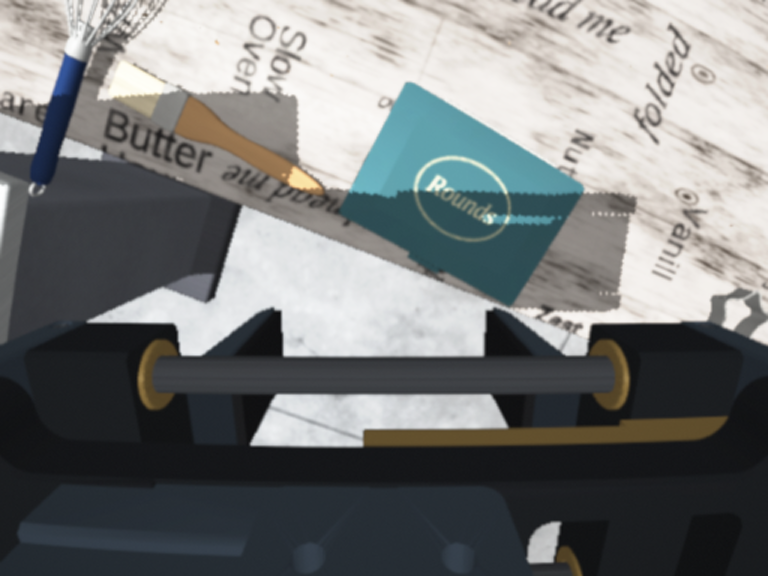

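The scene view shows the mug upright at (365,352), with its handle to the lower left. The coaster is at (288,445), the small brown lid at (480,307) and the big brown lid at (536,267). The turquoise lids are at (410,273) and (428,420), and a blue one is at (291,265). In the top view the same things are at: mug (340,326), coaster (253,347), small brown lid (448,343), big lid (522,341). Next I measure them.

Run:
```python
from h import *
for n in ['top','scene']:
    im=env.grab_frame(n); C=cam(n)
    for lab,z in [('mug_mid',34),('coaster_seat',7),('lid_mid',15),('big_lid_mid',15),('thick_ring',6),('timer',25),('bell_cutter',12),('spoon',3)]:
        for d in env.masks_of(n,lab)[:5]:
            ys,xs=np.nonzero(d['region']);c=[xs.mean(),ys.mean()]
            print(n,lab,round(d['p'],2),np.round(c,1),len(xs),at_z(c,z,*C).round(1))
    if n=='top': save('top_crop',im[170:290,130:390],3)
    else: save('scene_crop',im[150:330,150:400],3)
```

```text
top mug_mid 0.76 [222.7 216.2] 531 [538.5  92.8  34. ]
top coaster_seat 0.67 [167.2 231. ] 826 [475.2 279.7   7. ]
top lid_mid 0.92 [298.3 228.6] 629 [ 519.6 -166.3   15. ]
top lid_mid 0.82 [241.  133.5] 563 [841.6  56.8  15. ]
top lid_mid 0.81 [287.9 182.5] 532 [ 677.5 -120.2   15. ]
top lid_mid 0.57 [222.7 264.6] 663 [377.3  79.1  15. ]
top big_lid_mid 0.8 [347.8 227.4] 1272 [ 537.1 -336.6   15. ]
top thick_ring 0.43 [256.9 261.4] 89 [398.2 -34.5   6. ]
top timer 0.53 [253.2 171.8] 274 [703.    2.5  25. ]
top bell_cutter 0.4 [191.8 174. ] 22 [680.8 215.3  12. ]
top spoon 0.68 [145.7 173.8] 172 [670.8 380.2   3. ]
scene mug_mid 0.62 [242.5 234.6] 998 [541.2  86.6  34. ]
scene coaster_seat 0.64 [191.6 296.9] 1667 [474.3 281.1   7. ]
scene coaster_seat 0.48 [243.  234.9] 1017 [559.7  72.9   7. ]
scene lid_mid 0.97 [273.7 181.8] 562 [ 670.8 -119.1   15. ]
scene lid_mid 0.84 [319.6 204.4] 684 [ 516.4 -162.1   15. ]
scene lid_mid 0.57 [285.1 280.8] 1138 [374.5  81.3  15. ]
scene big_lid_mid 0.9 [356.5 177.8] 1082 [ 533.4 -331.4   15. ]
scene thick_ring 0.7 [313.2 253.4] 129 [401.  -33.7   6. ]
scene timer 0.65 [234.4 191. ] 427 [699.3   3.9  25. ]
scene bell_cutter 0.53 [171.9 230.1] 240 [684.8 218.4  12. ]
scene spoon 0.53 [118.7 262.9] 223 [674.8 379.5   3. ]
scene spoon 0.48 [171.6 228.6] 368 [698.3 213.4   3. ]
```

View pics/top_crop.png

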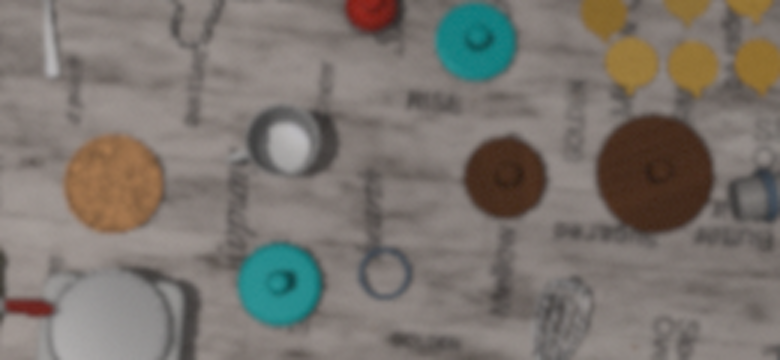

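View pics/scene_crop.png

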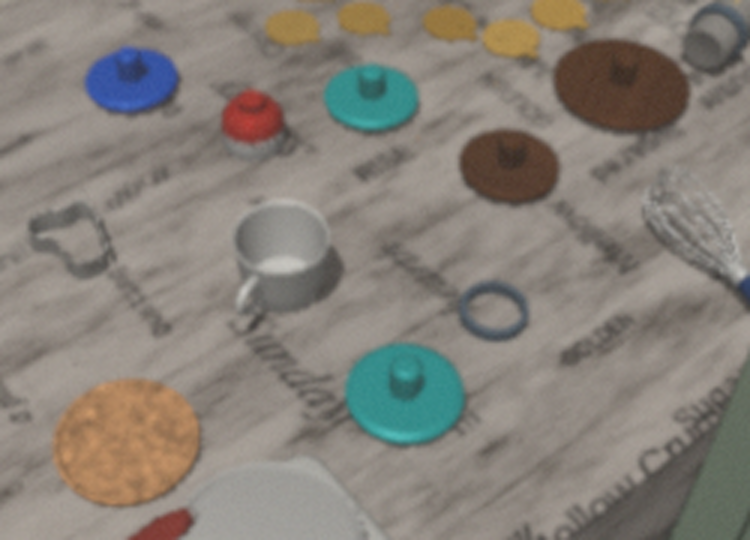

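Lid candidates in the top view at 1.5x are: small brown (448,343), big brown (522,341), turquoise (433,275) and (335,397), and blue (362,200). The description points to the small brown one, at about (518,-164). The only mug is upright at about (540,90), with its handle towards +y. The coaster is at about (475,280). I'll swing round the base and take close looks on the way.

```bash
python3 -m handwheel '[[1,[-20,0,0],[0,-2,0]],[1,[-41,0,0],[0,-4.1,0]],[1,[-41,0,0],[0,-4.1,0]],[1,[-41,0,0],[0,-4.1,0]],[1,[-41,0,0],[0,-4.1,0]],[1,[-41,0,0],[0,-4.1,0]],[1,[-41,0,0],[0,-4.1,0]],[1,[-41,0,0],[0,-4.1,0]],[1,[-30,0,0],[0,-3,0]],[1,[-15,0,0],[0,-1.5,0]]]'
python3 - <<'E'
from h import *
st=env.state();im=env.grab_frame('wrist');save('w1',im,1.5);C=cam('wrist',st)
print(st['time_s'],st['ee_pos'],st['ee_rot'])
for l,z in [('lid_mid',15),('big_lid_mid',15)]:
  for d in env.masks_of('wrist',l)[:5]:
    ys,xs=np.nonzero(d['region']);c=[xs.mean(),ys.mean()]
    print(l,round(d['p'],2),np.round(c,1),len(xs),at_z(c,z,*C).round(1))
E
```

```text
time_s: 1.88
ee_pos: [488.9, -322.6, 213.9]
ee_rot: [-90.0, 0.1, -123.0]
force: [-0.3, -0.5, 0.5]
gripper_width: 91.4
1.8833 [ 488.94413736 -322.59404871  213.89772211] [-8.99869438e+01  7.91656441e-02 -1.23014664e+02]
lid_mid 0.74 [209.7  62.9] 4472 [ 520.8 -165.5   15. ]
lid_mid 0.67 [20.  3.] 248 [356.1  42.4  15. ]
lid_mid 0.44 [293.5   0.4] 28 [ 650.9 -161.2   15. ]
big_lid_mid 0.88 [290.8 164.7] 7666 [ 539.5 -336.2   15. ]
big_lid_mid 0.73 [209.9  62.6] 4504 [ 521.1 -165.3   15. ]
```

View pics/w1.png

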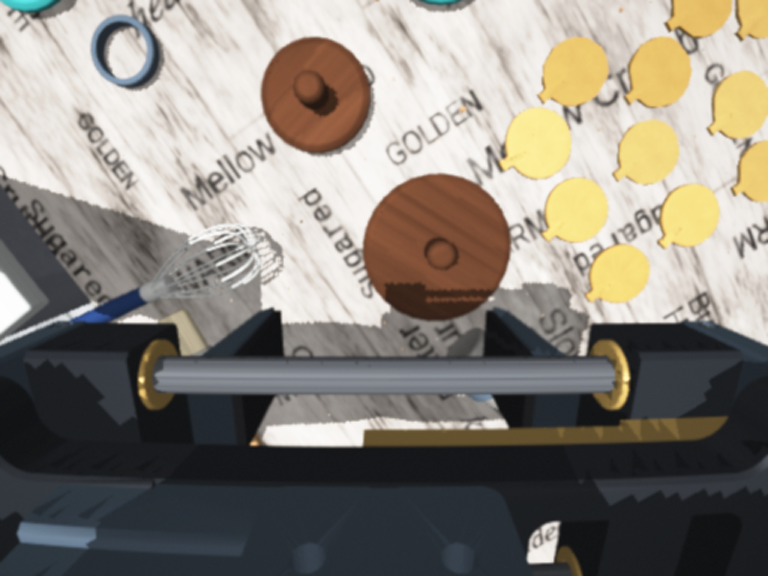

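The close view confirms the small brown lid with its knob at (310,90) px and the big one at (437,245). The lid is at about (521,-165). On to the mug.

```bash
python3 -m handwheel '[[1,[-20,0,-2],[0,-2,0]],[1,[-38,0,-3],[0,-4,0]],[1,[-41,0,-4],[0,-4,0]],[1,[-41,0,-4],[0,-4,0]],[1,[-41,0,-4],[0,-4,0]],[1,[-41,0,-4],[0,-4,0]],[1,[-41,0,-4],[0,-4,0]],[1,[-38,0,-3],[0,-4,0]],[1,[-30,0,-3],[0,-2,0]],[1,[-15,0,0],[0,-1,0]]]'
python3 - <<'E'
from h import *
st=env.state();im=env.grab_frame('wrist');save('w2',im,1.5);C=cam('wrist',st)
print(st['time_s'],st['ee_pos'],st['ee_rot'])
for l,z in [('mug_mid',34),('coaster_seat',7)]:
  for d in env.masks_of('wrist',l)[:5]:
    ys,xs=np.nonzero(d['region']);c=[xs.mean(),ys.mean()]
    print(l,round(d['p'],2),np.round(c,1),len(xs),at_z(c,z,*C).round(1))
E
```

```text
time_s: 2.87
ee_pos: [562.3, 10.3, 214.0]
ee_rot: [-90.0, 0.0, -90.2]
force: [0.6, 0.3, 1.0]
gripper_width: 91.2
2.8667 [562.33029076  10.30061742 214.02042162] [-9.00121288e+01  3.57324078e-02 -9.02107939e+01]
mug_mid 0.66 [350.7  22. ] 1230 [678.1 202.7  34. ]
mug_mid 0.57 [230.3 115.8] 4320 [530.7  91.8  34. ]
coaster_seat 0.75 [187.5   5.4] 633 [476.  232.1   7. ]
```

View pics/w2.png

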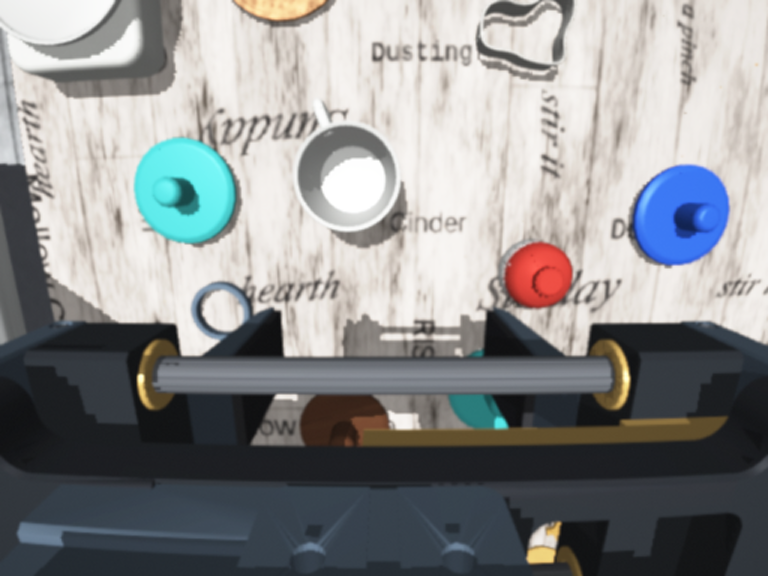

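```bash
cat >> h.py <<'E'
def circ(c,r,z,n=90):
    t=np.linspace(0,2*np.pi,n);return np.c_[c[0]+r*np.cos(t),c[1]+r*np.sin(t),np.full(n,z)]
def draw(im,P,C,col,s):
    q=(proj(P,*C)*s+ (s-1)/2);cv2.polylines(im,[np.round(q*8).astype(np.int32)],False,col,1,cv2.LINE_AA,3)
E
python3 - <<'E'
from h import *
st=env.state();im=env.grab_frame('wrist');C=cam('wrist',st)
c=at_z((232,118.3),67.5,*C)[:2];print(c)
s=4;b=cv2.resize(im,None,fx=s,fy=s,interpolation=cv2.INTER_CUBIC)
draw(b,circ(c,41,67.5),C,(255,0,0),s);draw(b,circ(c,31,0),C,(0,255,0),s)
for a in (100,105,110,115):
  a=np.deg2rad(a);u=np.array([np.cos(a),np.sin(a)]);v=np.array([u[1],-u[0]])
  draw(b,np.array([[*(c+u*r+v*6),58] for r in (41,67)]),C,(0,0,255),s)
cv2.imwrite('pics/w2c.png',b[240:700,620:1200,::-1])
E
```

```text
[536.26416463  85.00628579]
```

View pics/w2c.png

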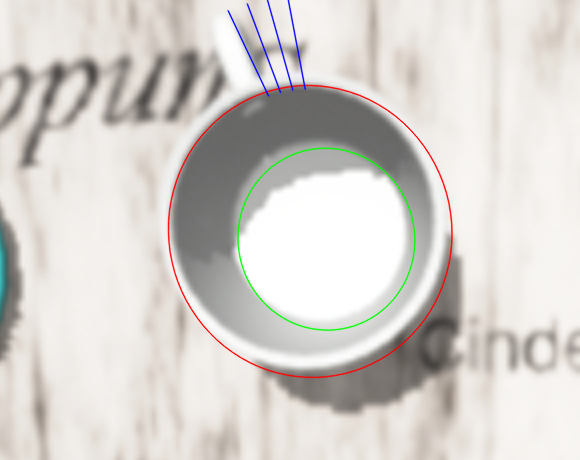

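The wrist view shows the mug mouth at (348,177) px and the handle at its upper left, at an azimuth of about 120°. The axis is near (535,86). I'll pinch the far wall at azimuth 14°, tilting the tool 8° to match the taper.

```bash
python3 -m handwheel '[[0.55,[0,0,0],[0,-7,0]],[0.55,[0,0,0],[0,-7,0]],[0.55,[0,0,0],[-4,0,0]],[0.55,[0,0,0],[-4,0,0]],[0.55,[-15,15,10],[0,0,0]],[0.55,[-25,25,15],[0,0,0]],[0.55,[-25,25,15],[0,0,0]],[0.55,[-15,15,10],[0,0,0]],[0.55,[0,0,0],[0,0,0]],[0.55,[0,0,0],[0,0,0]]]'
cat > rep.py <<'E'
from h import *
import sys
def tgt(P):
    st=env.state();T=T_tool(st);print('tcp',np.round(st['ee_pos'],1),np.round(st['ee_rot'],1),'t',round(st['time_s'],2),'w',round(st['gripper_width'],1),'F',np.round(st['force'],1))
    print('shift tool',(T[:3,:3].T@(np.array(P)-T[:3,3])).round(1));print(T[:3,:3].round(3).tolist())
E
python3 - <<'E'
from rep import *
tgt([568,94.2,34.5])
st=env.state();im=env.grab_frame('wrist');C=cam('wrist',st);save('w3',im,1.5)
top=env.grab_frame('top');save('t3',top[170:290,130:390],3)
E
```

```text
time_s: 3.9
ee_pos: [581.1, 93.6, 126.8]
ee_rot: [-98.1, -0.0, -76.4]
force: [0.4, 0.1, 1.1]
gripper_width: 50.1
tcp [581.1  93.6 126.8] [-98.1  -0.  -76.4] t 3.9 w 50.1 F [0.4 0.1 1.1]
shift tool [-3.7 93.1  0.6]
[[0.235, -0.137, 0.962], [-0.972, -0.034, 0.233], [0.001, -0.99, -0.142]]
```

View pics/w3.png

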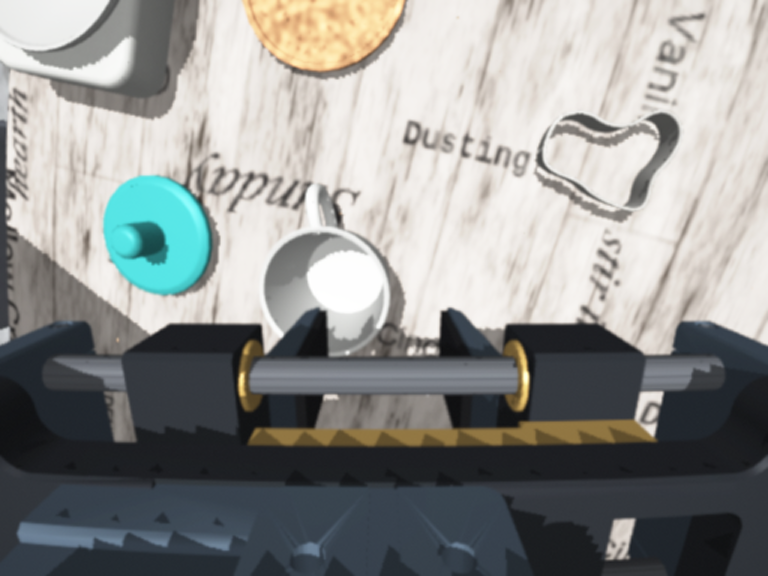

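Run:
```python
from h import *
st=env.state();im=env.grab_frame('wrist');C=cam('wrist',st)
c=np.array([535.,86]);s=4;b=cv2.resize(im,None,fx=s,fy=s,interpolation=cv2.INTER_CUBIC)
draw(b,circ(c,41,67.5),C,(255,0,0),s);draw(b,circ(c,31,0),C,(0,255,0),s)
for a in (110,115,120,125):
  a=np.deg2rad(a);u=np.array([np.cos(a),np.sin(a)]);v=np.array([u[1],-u[0]])
  draw(b,np.array([[*(c+u*r+v*6),58] for r in (41,67)]),C,(0,0,255),s)
cv2.imwrite('pics/w3c.png',b[480:960,620:1200,::-1])
```

```text
(no output)
```

View pics/w3c.png

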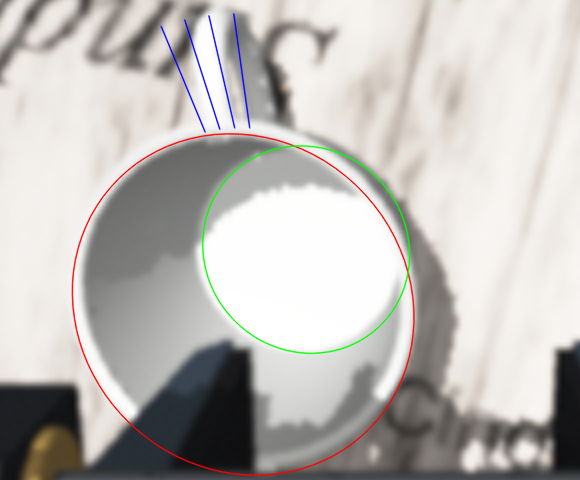

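Mug estimate refined to (536,88). Descending.

```bash
python3 -m handwheel '[[0.55,[-5.7,3,2],[0,0,0]],[0.55,[0,12,0],[0,0,0]],[0.55,[0,12,0],[0,0,0]],[0.55,[0,12,0],[0,0,0]],[0.55,[0,12,0],[0,0,0]],[0.55,[0,12,0],[0,0,0]],[0.55,[0,10,0],[0,0,0]],[0.55,[0,10,0],[0,0,0]],[0.55,[0,8,0],[0,0,0]],[0.55,[0,2,0],[0,0,0]]]' 10
python3 - <<'E'
from rep import *
tgt([569,96.5,34.5])
save('w4',env.grab_frame('wrist'),1.5);save('s4',env.grab_frame('scene')[150:330,150:400],3)
E
```

```text
time_s: 4.88
ee_pos: [568.3, 97.9, 34.2]
ee_rot: [-98.1, 0.0, -76.3]
force: [0.5, -0.2, 0.7]
gripper_width: 50.1
tcp [568.3  97.9  34.2] [-98.1   0.  -76.3] t 4.88 w 50.1 F [ 0.5 -0.2  0.7]
shift tool [ 1.5 -0.3  0.3]
[[0.236, -0.137, 0.962], [-0.972, -0.033, 0.234], [-0.0, -0.99, -0.141]]
```

View pics/w4.png

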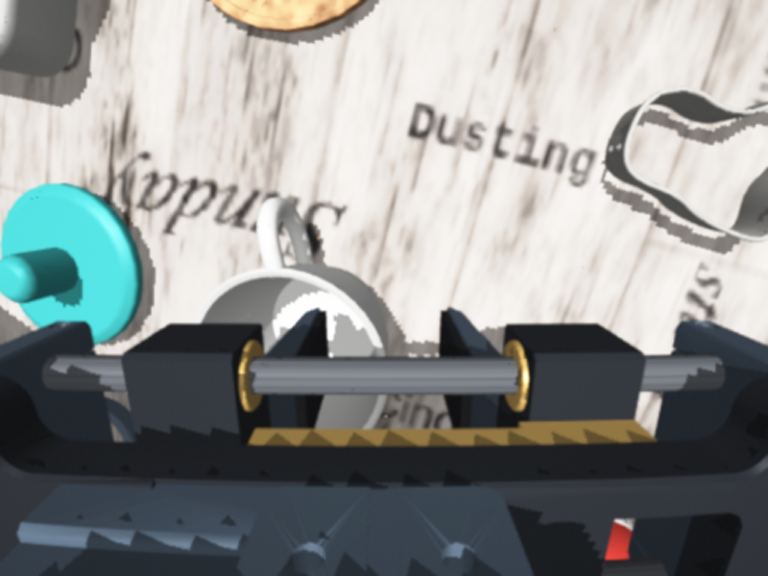

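View pics/s4.png

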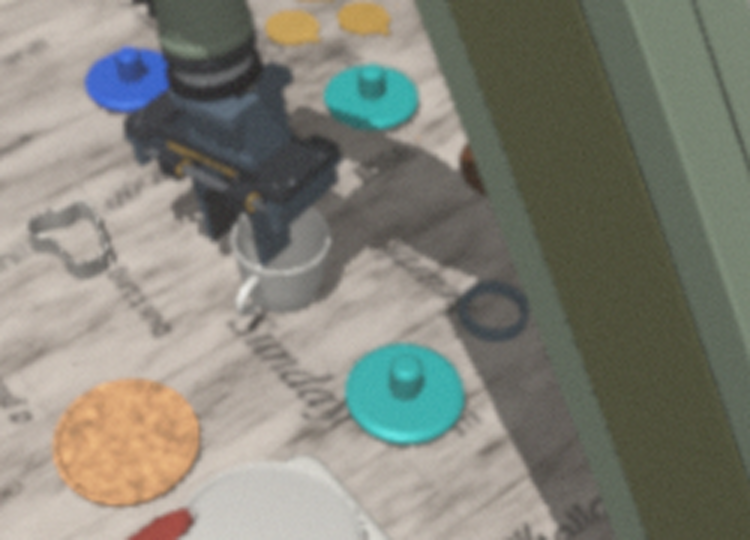

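The wall at about 388 px lies midway between the fingers at 320 and 447. The inner finger is in the mouth and the outer one is outside. Closing.

```bash
python3 -m handwheel '[[0.3,[0,0,0],[0,0,0]],[0.2,[0,0,0],[0,0,0]],[0.12,[0,0,0],[0,0,0]],[0.05,[0,0,0],[0,0,0]],[0,[0,0,0],[0,0,0]],[0,[0,0,0],[0,0,0]],[0,[0,0,0],[0,0,0]],[0,[0,0,0],[0,0,0]],[0,[0,0,0],[0,0,0]],[0,[0,0,0],[0,0,0]]]' 40
python3 - <<'E'
from rep import *
tgt([569,96.5,34.5])
save('w5',env.grab_frame('wrist'),1.5)
E
```

```text
time_s: 5.82
ee_pos: [567.3, 97.7, 35.9]
ee_rot: [-98.2, -0.0, -76.3]
force: [-3.9, -1.2, 5.8]
gripper_width: 7.3
tcp [567.3  97.7  35.9] [-98.2  -0.  -76.3] t 5.82 w 7.3 F [-3.9 -1.2  5.8]
shift tool [1.6 1.2 1.6]
[[0.236, -0.139, 0.962], [-0.972, -0.034, 0.234], [0.0, -0.99, -0.143]]
```

View pics/w5.png

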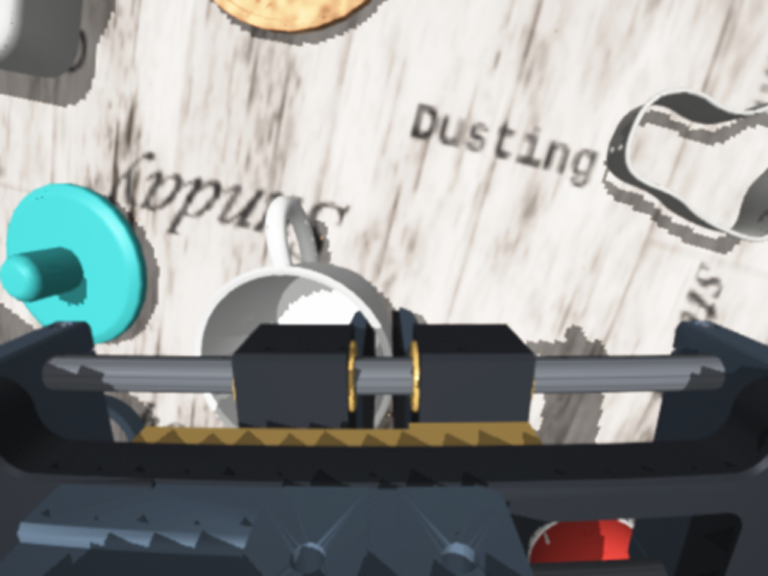

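The grip holds at 7.3 mm and 40 N. Lifting slowly.

```bash
python3 -m handwheel '[[0,[0,-2,-0.3],[0,0,0]],[0,[0,-4,-0.6],[0,0,0]],[0,[0,-6,-0.9],[0,0,0]],[0,[0,-8,-1.1],[0,0,0]],[0,[0,-8,-1.1],[0,0,0]],[0,[0,-8,-1.1],[0,0,0]],[0,[0,-6,-0.9],[0,0,0]],[0,[0,-4,-0.6],[0,0,0]],[0,[0,0,0],[0,0,0]],[0,[0,0,0],[0,0,0]]]'
python3 - <<'E'
from rep import *
tgt([569,96.5,34.5])
st=env.state()
save('w6',env.grab_frame('wrist'),1.5);save('s6',env.grab_frame('scene')[150:330,150:400],3)
E
```

```text
time_s: 6.7
ee_pos: [569.1, 98.1, 82.1]
ee_rot: [-98.0, -0.0, -76.3]
force: [-0.1, 0.3, -3.2]
gripper_width: 6.9
tcp [569.1  98.1  82.1] [-98.   -0.  -76.3] t 6.7 w 6.9 F [-0.1  0.3 -3.2]
shift tool [ 1.6 47.2  6.1]
[[0.236, -0.135, 0.962], [-0.972, -0.033, 0.234], [0.0, -0.99, -0.139]]
```

View pics/w6.png

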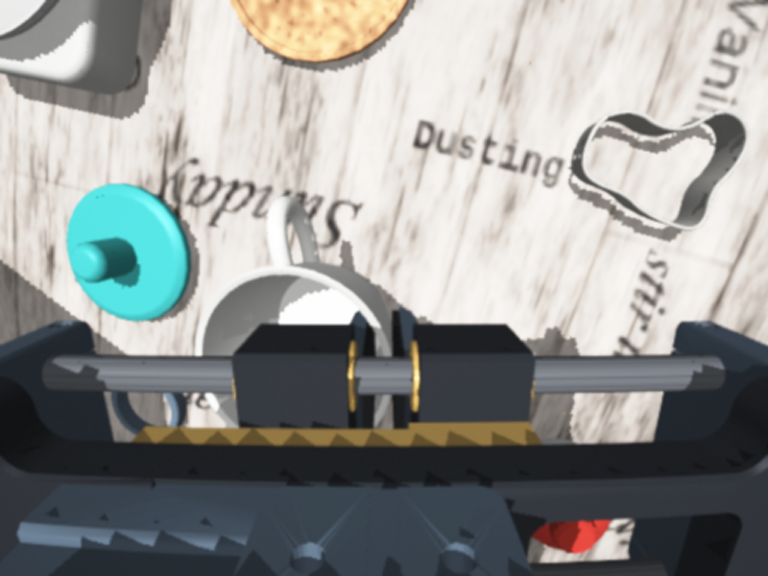

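View pics/s6.png

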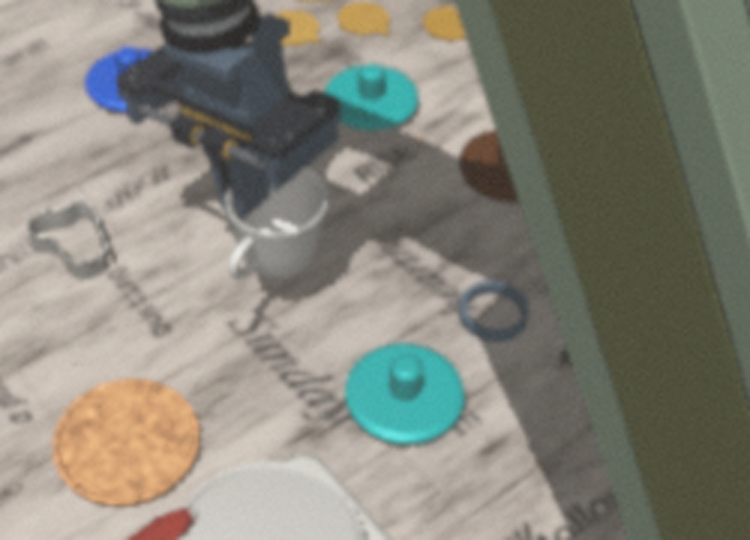

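Run:
```python
from h import *
st=env.state();im=env.grab_frame('wrist');C=cam('wrist',st)
s=4;b=cv2.resize(im,None,fx=s,fy=s,interpolation=cv2.INTER_CUBIC)
for c,col in (([537.3,88.7],(255,0,0)),([535,88.7],(0,200,0))): draw(b,circ(c,41,113.7,180),C,col,s)
cv2.imwrite('pics/w6c.png',b[640:1160,500:1100,::-1])
b=cv2.resize(im,None,fx=s,fy=s,interpolation=cv2.INTER_CUBIC)
draw(b,circ([475,280.5],58,9),C,(255,0,0),s);cv2.imwrite('pics/w6d.png',b[0:220,580:1120,::-1])
im=env.grab_frame('top');C=cam('top');b=cv2.resize(im,None,fx=6,fy=6,interpolation=cv2.INTER_CUBIC)
draw(b,circ([475,280.5],58,9),C,(255,0,0),6);draw(b,circ([521,-165],48,13),C,(255,0,0),6)
cv2.imwrite('pics/t6.png',np.hstack([b[1260:1500,880:1130,::-1],b[1260:1500,1650:1930,::-1]]))
im=env.grab_frame('scene');C=cam('scene');b=cv2.resize(im,None,fx=6,fy=6,interpolation=cv2.INTER_CUBIC)
draw(b,circ([475,280.5],58,9),C,(255,0,0),6)
cv2.imwrite('pics/s6d.png',b[1600:1960,950:1350,::-1])
```

```text
(no output)
```

View pics/w6c.png

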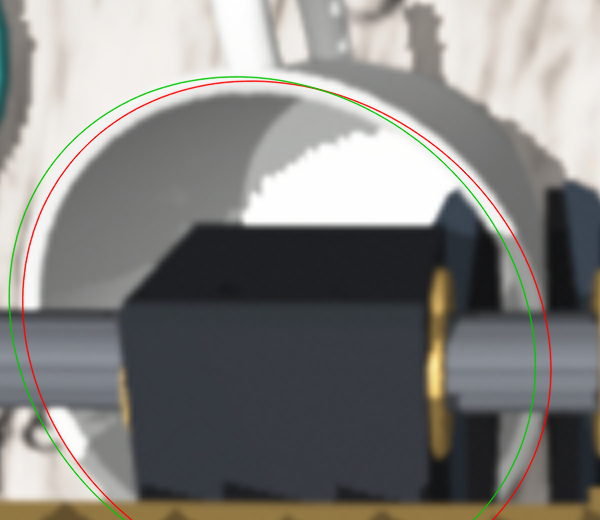

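View pics/w6d.png

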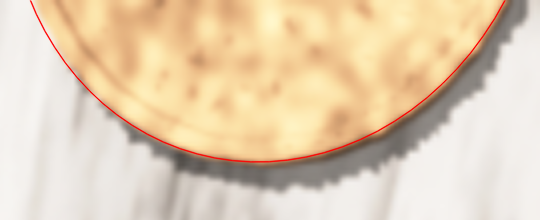

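View pics/t6.png

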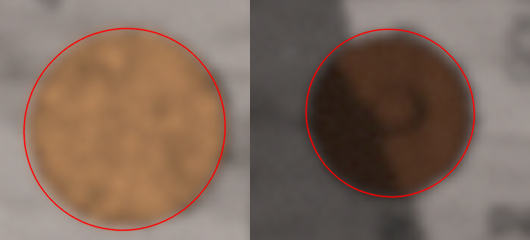

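View pics/s6d.png

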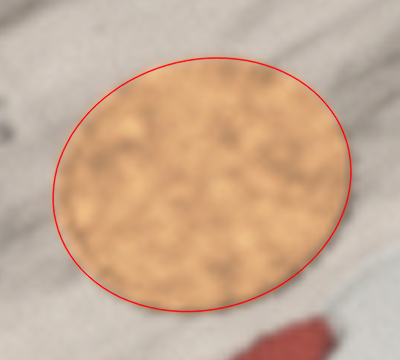

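The coaster fits at (475,280). The mug axis is about (-31.4,-8.3) from the TCP. Carrying it across.

```bash
python3 -m handwheel '[[0,[-8,0.2,-1.6],[0,0,0]],[0,[-16,0.2,-1.6],[0,0,0]],[0,[-24,0.2,-1.6],[0,0,0]],[0,[-28,0.2,-1.6],[0,0,0]],[0,[-30,0.2,-1.6],[0,0,0]],[0,[-30,0.2,-1.6],[0,0,0]],[0,[-28,0.2,-1.6],[0,0,0]],[0,[-20,0.2,-1.6],[0,0,0]],[0,[-12,0.2,-1.6],[0,0,0]],[0,[-4,0.2,-1.6],[0,0,0]]]'
python3 -m handwheel '[[0,[0,0,0],[0,0,0]],[0,[0,6,0.9],[0,0,0]],[0,[0,6,0.9],[0,0,0]],[0,[0,6,0.9],[0,0,0]],[0,[0,3,0.4],[0,0,0]],[0,[0,0,0],[0,0,0]],[0,[0,0,0],[0,0,0]],[0,[0,0,0],[0,0,0]],[0,[0,0,0],[0,0,0]],[0,[0,0,0],[0,0,0]]]'
python3 - <<'E'
from rep import *
tgt([506.4,288.3,43])
st=env.state();C=cam('wrist',st);im=env.grab_frame('wrist')
s=2;b=cv2.resize(im,None,fx=s,fy=s,interpolation=cv2.INTER_CUBIC)
p=np.array(st['ee_pos'])
draw(b,circ(p[:2]+[-31.4,-8.3],41,p[2]-35.9+67.5),C,(255,0,0),s);draw(b,circ([475,280],58,10),C,(255,0,0),s);draw(b,circ([475,280],53,10),C,(0,255,0),s)
cv2.imwrite('pics/w7.png',b[100:560,200:900,::-1])
im=env.grab_frame('scene');C=cam('scene');s=4
b=cv2.resize(im,None,fx=s,fy=s,interpolation=cv2.INTER_CUBIC)
draw(b,circ(p[:2]+[-31.4,-8.3],41,p[2]-35.9+67.5),C,(255,0,0),s);draw(b,circ(p[:2]+[-31.4,-8.3],31,p[2]-35.9),C,(0,255,0),s);draw(b,circ([475,280],58,10),C,(255,0,0),s)
cv2.imwrite('pics/s7.png',b[850:1400,500:1050,::-1])
E
```

```text
time_s: 7.78
ee_pos: [505.1, 290.6, 81.9]
ee_rot: [-98.0, 0.0, -76.2]
force: [0.3, -0.7, -2.6]
gripper_width: 7.1
time_s: 8.62
ee_pos: [506.4, 288.8, 61.1]
ee_rot: [-98.0, 0.0, -76.3]
force: [0.1, 0.5, -3.2]
gripper_width: 6.9
tcp [506.4 288.8  61.1] [-98.    0.  -76.3] t 8.62 w 6.9 F [ 0.1  0.5 -3.2]
shift tool [ 0.5 18.   2.4]
[[0.236, -0.135, 0.962], [-0.972, -0.033, 0.234], [-0.0, -0.99, -0.139]]
```

View pics/w7.png

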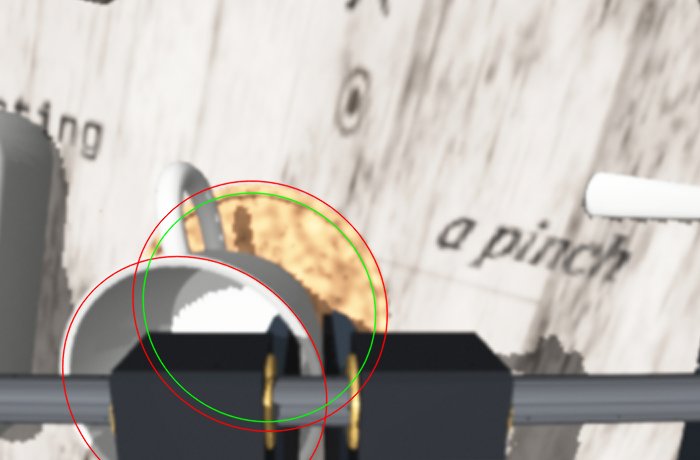

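View pics/s7.png

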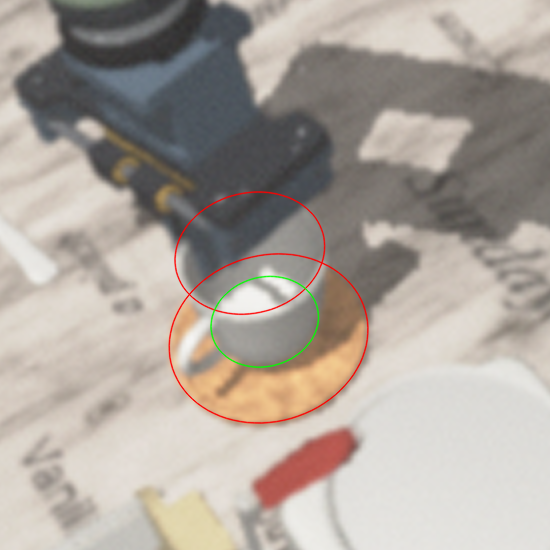

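Mug and coaster overlays agree to about 1 mm. Lowering gently.

```bash
python3 -m handwheel '[[0,[0.3,3,0.4],[0,0,0]],[0,[0,3,0.4],[0,0,0]],[0,[0,3,0.4],[0,0,0]],[0,[0,2,0.3],[0,0,0]],[0,[0,1,0.1],[0,0,0]],[0,[0,1,0.1],[0,0,0]],[0,[0,1,0.1],[0,0,0]],[0,[0,0.5,0.1],[0,0,0]],[0,[0,0.5,0.1],[0,0,0]],[0,[0,0,0],[0,0,0]]]'
python3 -m handwheel '[[0,[0,0.5,0.1],[0,0,0]],[0,[0,0.5,0.1],[0,0,0]],[0,[0,0,0],[0,0,0]],[0,[0,0,0],[0,0,0]],[0,[0,0,0],[0,0,0]],[0,[0,0,0],[0,0,0]],[0,[0,0,0],[0,0,0]],[0,[0,0,0],[0,0,0]],[0,[0,0,0],[0,0,0]],[0,[0,0,0],[0,0,0]]]'
```

```text
time_s: 9.55
ee_pos: [506.2, 288.4, 45.7]
ee_rot: [-98.0, -0.0, -76.3]
force: [0.3, 0.7, -2.5]
gripper_width: 6.7
time_s: 10.38
ee_pos: [506.2, 288.4, 44.7]
ee_rot: [-98.0, -0.0, -76.3]
force: [0.7, 0.7, -3.1]
gripper_width: 7.0
```

```bash
python3 -m handwheel '[[0,[0,0.5,0.1],[0,0,0]],[0,[0,0.5,0.1],[0,0,0]],[0,[0,0.2,0],[0,0,0]],[0,[0,0,0],[0,0,0]],[0,[0,0,0],[0,0,0]],[0,[0,0,0],[0,0,0]],[0,[0,0,0],[0,0,0]],[0,[0,0,0],[0,0,0]],[0,[0,0,0],[0,0,0]],[0,[0,0,0],[0,0,0]]]'
python3 -m handwheel '[[0,[0,0.3,0],[0,0,0]],[0,[0,0.3,0],[0,0,0]],[0,[0,0,0],[0,0,0]],[0,[0,0,0],[0,0,0]],[0,[0,0,0],[0,0,0]],[0,[0,0,0],[0,0,0]],[0,[0,0,0],[0,0,0]],[0,[0,0,0],[0,0,0]],[0,[0,0,0],[0,0,0]],[0,[0,0,0],[0,0,0]]]'
```

```text
time_s: 11.22
ee_pos: [506.4, 288.4, 43.6]
ee_rot: [-98.0, -0.0, -76.3]
force: [0.7, -0.5, -2.1]
gripper_width: 6.9
time_s: 12.05
ee_pos: [506.7, 288.5, 43.2]
ee_rot: [-97.9, 0.0, -76.3]
force: [2.0, -1.7, 3.7]
gripper_width: 6.9
```

Contact felt: the force went from -2.6 to +3.7 N at the expected height. Releasing slowly.

```bash
python3 -m handwheel '[[0,[0,0,0],[0,0,0]],[0,[0,0.2,0],[0,0,0]],[0.09,[0,0,0],[0,0,0]],[0.1,[0,0,0],[0,0,0]],[0.12,[0,0,0],[0,0,0]],[0.15,[0,0,0],[0,0,0]],[0.18,[0,0,0],[0,0,0]],[0.22,[0,0,0],[0,0,0]],[0.26,[0,0,0],[0,0,0]],[0.3,[0,0,0],[0,0,0]]]' 5
python3 - <<'E'
from rep import *
tgt([506.4,288.3,43])
p=np.array([506.4-31.4,288.4-8.3,42.9])
im=env.grab_frame('scene');C=cam('scene');s=4
b=cv2.resize(im,None,fx=s,fy=s,interpolation=cv2.INTER_CUBIC)
draw(b,circ(p[:2],41,74.5),C,(255,0,0),s);draw(b,circ(p[:2],31,7),C,(0,255,0),s)
cv2.imwrite('pics/s8.png',b[850:1400,500:1050,::-1])
save('w8',env.grab_frame('wrist'),1.5)
E
```

```text
time_s: 12.88
ee_pos: [505.8, 288.3, 42.5]
ee_rot: [-98.0, -0.0, -76.3]
force: [0.4, 0.4, -0.2]
gripper_width: 26.8
tcp [505.8 288.3  42.5] [-98.   -0.  -76.3] t 12.88 w 26.8 F [ 0.4  0.4 -0.2]
shift tool [ 0.1 -0.6  0.5]
[[0.236, -0.136, 0.962], [-0.972, -0.033, 0.234], [0.0, -0.99, -0.14]]
```

View pics/w8.png

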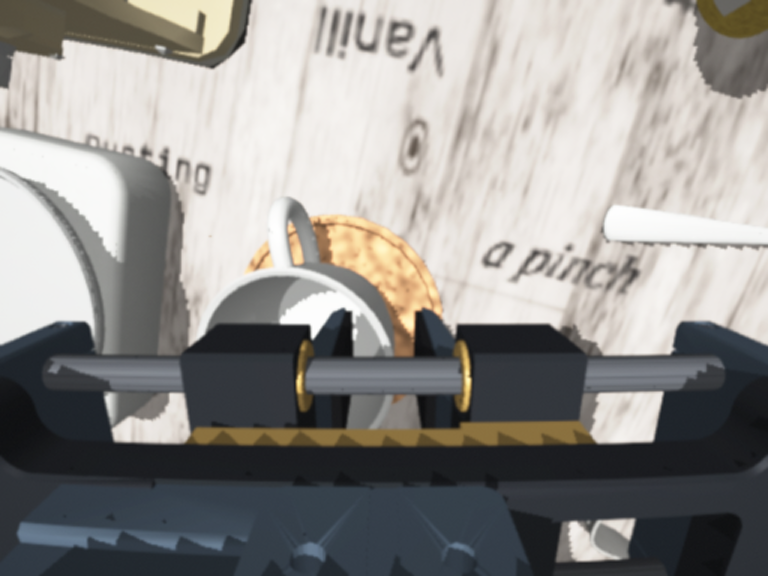

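View pics/s8.png

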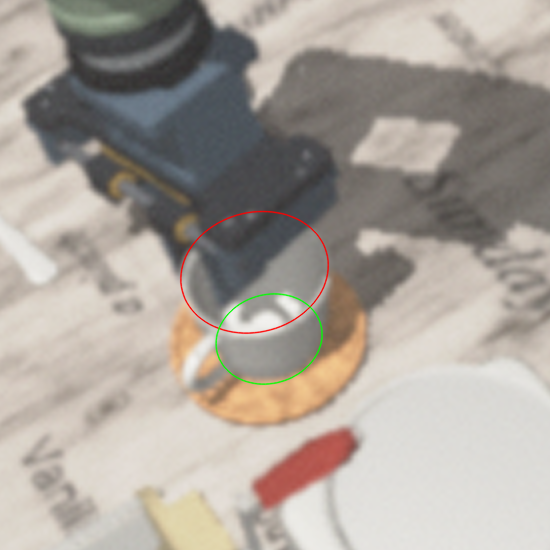

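The mug is released and stands on the coaster. Retracting along the fingers' axis.

```bash
python3 -m handwheel '[[0.35,[0,-4,0],[0,0,0]],[0.35,[0,-10,0],[0,0,0]],[0.35,[0,-12,0],[0,0,0]],[0.35,[0,-14,0],[0,0,0]],[0.35,[0,-16,0],[0,0,0]],[0.4,[0,-25,0],[0,0,0]],[0.5,[10,-35,0],[4,0,0]],[0.5,[30,-40,0],[4,0,0]],[0.5,[30,-20,0],[0,0,0]],[0.5,[15,0,0],[0,0,0]]]'
python3 - <<'E'
from rep import *
tgt([521,-165,200])
st=env.state();C=cam('wrist',st);im=env.grab_frame('wrist');save('w9',im,1.5)
for l in ('mug_mid','coaster_seat'):
  for d in env.masks_of('wrist',l)[:2]: print(l,d['p'],np.array(d['location'])*1.5)
s=3;b=cv2.resize(im,None,fx=s,fy=s,interpolation=cv2.INTER_CUBIC)
draw(b,circ([475,280],41,74.5),C,(255,0,0),s);draw(b,circ([475,280],58,10),C,(0,0,255),s)
cv2.imwrite('pics/w9c.png',b[0:600,300:1000,::-1])
E
```

```text
time_s: 13.82
ee_pos: [545.4, 213.7, 218.0]
ee_rot: [-89.3, -0.0, -76.3]
force: [1.0, -0.5, -0.5]
gripper_width: 45.5
tcp [545.4 213.7 218. ] [-89.3  -0.  -76.3] t 13.82 w 45.5 F [ 1.  -0.5 -0.5]
shift tool [ 362.2   16.7 -113.4]
[[0.236, 0.012, 0.972], [-0.972, 0.003, 0.236], [0.0, -1.0, 0.012]]
mug_mid 0.89 [306.   169.35]
coaster_seat 0.79 [363.6  184.95]
```

View pics/w9c.png

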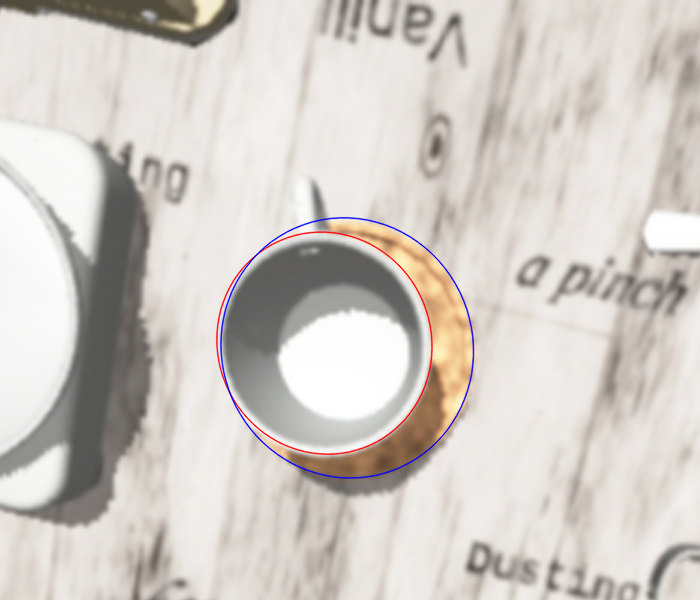

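Mug rim centre matches (475,280) and the coaster edge is concentric to about 1–2 mm. Now back to the small brown lid.

```bash
python3 -m handwheel '[[0.5,[20,0,-3],[-0.7,2,0]],[0.5,[38,0,-6],[0,4,0]],[0.5,[41,0,-6],[0,4,0]],[0.5,[41,0,-6],[0,4,0]],[0.5,[41,0,-6],[0,4,0]],[0.5,[41,0,-6],[0,4,0]],[0.5,[41,0,-6],[0,4,0]],[0.5,[41,0,-6],[0,4,0]],[0.5,[38,0,-4],[0,3,0]],[0.5,[20,0,-3],[0,2,0]]]'
python3 -m handwheel '[[0.5,[20,5,0],[0,0,0]],[0.5,[20,5,0],[0,0,0]],[0.5,[10,3,0],[0,0,0]],[0.5,[0,0,0],[0,0,0]],[0.5,[0,0,0],[0,0,0]],[0.5,[0,0,0],[0,0,0]],[0.5,[0,0,0],[0,0,0]],[0.5,[0,0,0],[0,0,0]],[0.5,[0,0,0],[0,0,0]],[0.5,[0,0,0],[0,0,0]]]'
python3 - <<'E'
from rep import *
tgt([521,-165,80])
st=env.state();C=cam('wrist',st);im=env.grab_frame('wrist');save('w10',im,1.5)
for d in env.masks_of('wrist','lid_mid')[:3]:
    ys,xs=np.nonzero(d['region']); print(d['p'],xs.mean(),ys.mean(),len(xs))
s=3;b=cv2.resize(im,None,fx=s,fy=s,interpolation=cv2.INTER_CUBIC)
c=[521,-165]
q=(proj([[*c,20]],*C)[0]*s).astype(int);print(q)
for r,z,col in ((48,17,(255,0,0)),(48,8,(0,255,0)),(13,48,(0,0,255))): draw(b,circ(c,r,z),C,col,s)
x0=max(q[0]-300,0);y0=max(q[1]-250,0);cv2.imwrite('pics/w10c.png',b[y0:y0+500,x0:x0+600,::-1])
E
```

```text
time_s: 14.8
ee_pos: [475.7, -141.6, 211.9]
ee_rot: [-90.7, -0.5, -111.5]
force: [0.1, -0.3, -0.0]
gripper_width: 45.3
time_s: 15.63
ee_pos: [459.0, -185.6, 200.0]
ee_rot: [-90.6, -0.4, -111.3]
force: [0.0, -0.8, -0.0]
gripper_width: 45.9
tcp [ 459.  -185.6  200. ] [ -90.6   -0.4 -111.3] t 15.63 w 45.9 F [ 0.  -0.8 -0. ]
shift tool [-42.5 119.2  51.5]
[[-0.363, -0.012, 0.932], [-0.932, -0.003, -0.363], [0.007, -1.0, -0.01]]
0.9 294.25849688846336 145.5009573958832 4178
0.82 397.52268760907504 69.47011343804537 4584
0.74 119.35596933187294 18.68601679445053 2739
[885 438]
```

View pics/w10c.png

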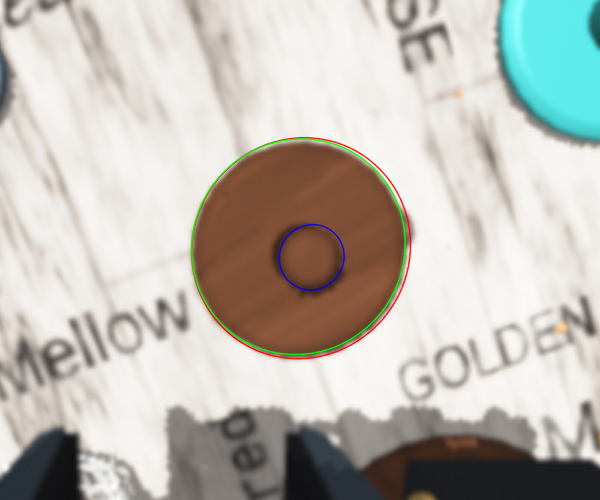

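View pics/w10.png

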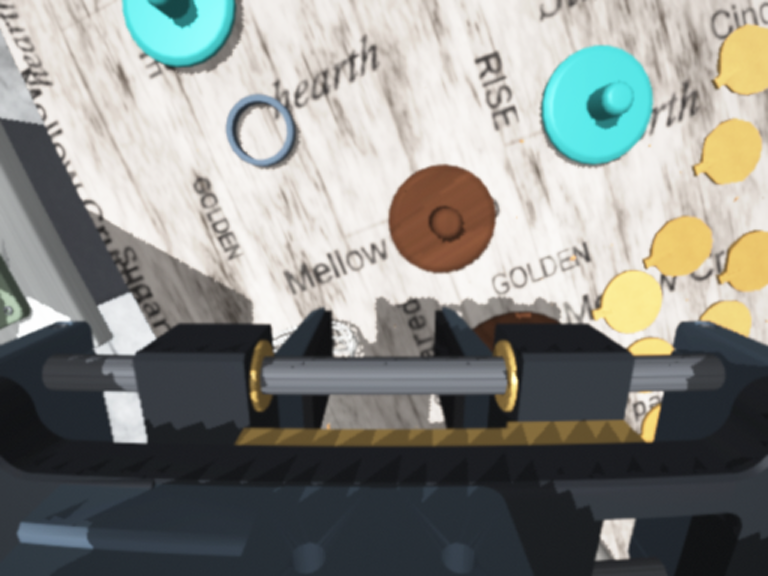

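The overlay sits on the lid at (521,-165). This is the small brown lid, with the turquoise ones clearly separate. Approaching the knob.

```bash
python3 -m handwheel '[[0.5,[0,0,0],[0.6,0,0.4]],[0.5,[-10,10,12],[0,0,0]],[0.5,[-14,20,16],[0,0,0]],[0.5,[-12,30,14],[0,0,0]],[0.5,[-6.5,30,9],[0,0,0]],[0.5,[0,20,0],[0,0,0]],[0.5,[0,9,0],[0,0,0]],[0.5,[0,0,0],[0,0,0]],[0.5,[0,0,0],[0,0,0]],[0.5,[0,0,0],[0,0,0]]]'
python3 - <<'E'
from rep import *
tgt([521,-165,22])
st=env.state();C=cam('wrist',st);im=env.grab_frame('wrist');save('w11',im,1.5)
E
```

```text
time_s: 16.57
ee_pos: [522.5, -165.5, 82.5]
ee_rot: [-89.8, 0.0, -111.4]
force: [0.5, 0.3, 0.3]
gripper_width: 45.9
tcp [ 522.5 -165.5   82.5] [ -89.8    0.  -111.4] t 16.57 w 45.9 F [0.5 0.3 0.3]
shift tool [ 0.1 60.5 -1.8]
[[-0.364, 0.003, 0.931], [-0.931, -0.001, -0.364], [-0.0, -1.0, 0.003]]
```

View pics/w11.png

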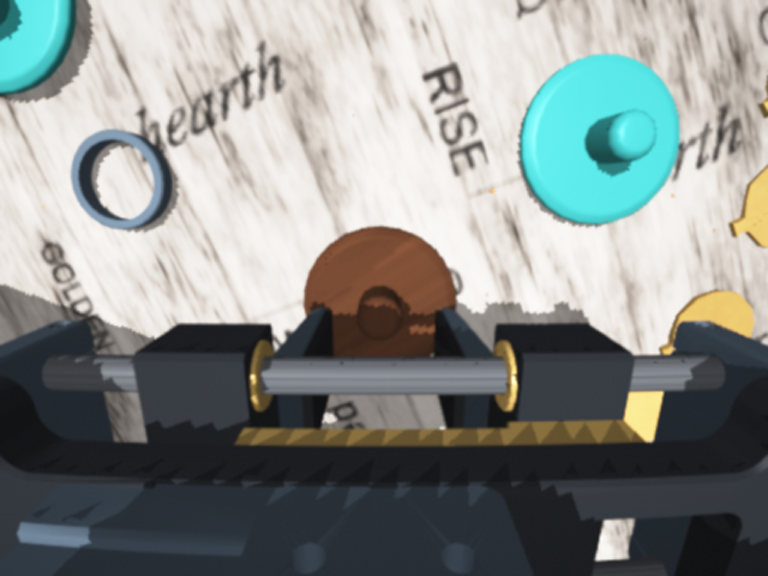

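The knob at (381,312) px is centred between the fingers. Descending, then closing.

```bash
python3 -m handwheel '[[0.5,[0,4,-1],[0,0,0]],[0.5,[0,9,0],[0,0,0]],[0.5,[0,10,0],[0,0,0]],[0.5,[0,10,0],[0,0,0]],[0.5,[0,10,0],[0,0,0]],[0.5,[0,8,0],[0,0,0]],[0.5,[0,6,0],[0,0,0]],[0.5,[0,3,0],[0,0,0]],[0.5,[0,0,0],[0,0,0]],[0.5,[0,0,0],[0,0,0]]]' 10
python3 -m handwheel '[[0.4,[0,0,0],[0,0,0]],[0.35,[0,0,0],[0,0,0]],[0.3,[0,0,0],[0,0,0]],[0.26,[0,0,0],[0,0,0]],[0.2,[0,0,0],[0,0,0]],[0,[0,0,0],[0,0,0]],[0,[0,0,0],[0,0,0]],[0,[0,0,0],[0,0,0]],[0,[0,0,0],[0,0,0]],[0,[0,0,0],[0,0,0]]]' 30
python3 - <<'E'
from h import *
save('w12',env.grab_frame('wrist'),1.5)
E
```

```text
time_s: 17.45
ee_pos: [521.0, -164.7, 20.9]
ee_rot: [-90.0, 0.0, -111.3]
force: [0.2, -0.4, -0.4]
gripper_width: 45.5
time_s: 18.28
ee_pos: [521.0, -164.7, 21.3]
ee_rot: [-89.9, 0.0, -111.3]
force: [-0.1, 0.3, 5.1]
gripper_width: 25.8
```

View pics/w12.png

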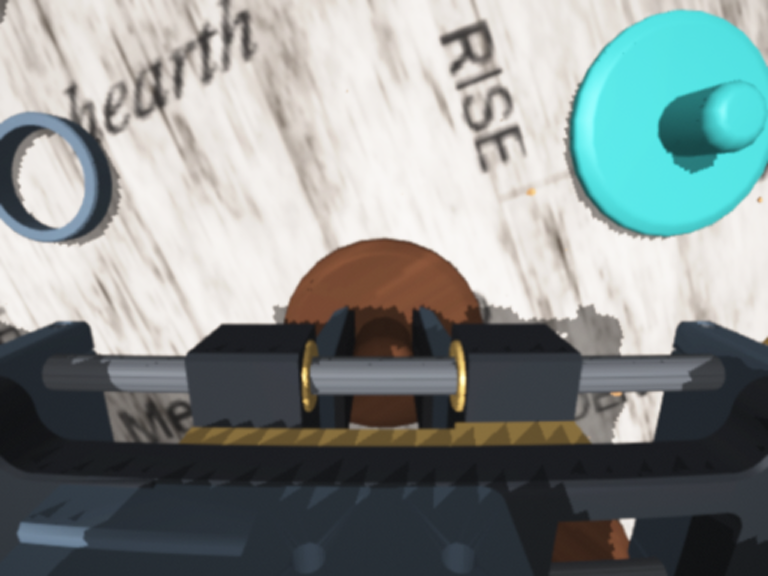

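The knob is gripped at 25.8 mm. Lifting.

```bash
python3 -m handwheel '[[0,[0,-2,0],[0,0,0]],[0,[0,-5,0],[0,0,0]],[0,[0,-10,0],[0,0,0]],[0,[0,-15,0],[0,0,0]],[0,[0,-18,0],[0,0,0]],[0,[0,-20,0],[0,0,0]],[0,[0,-20,0],[0,0,0]],[0,[0,-15,0],[0,0,0]],[0,[0,-10,0],[0,0,0]],[0,[0,-4,0],[0,0,0]]]' 40
python3 - <<'E'
from rep import *
tgt([475.5,280,135])
st=env.state();C=cam('wrist',st);im=env.grab_frame('wrist')
s=3;b=cv2.resize(im,None,fx=s,fy=s,interpolation=cv2.INTER_CUBIC)
p=np.array(st['ee_pos']);
draw(b,circ(p[:2],48,p[2]-21.3+17,180),C,(255,0,0),s);draw(b,circ(p[:2],48,p[2]-21.3+8,180),C,(0,255,0),s)
cv2.imwrite('pics/w13.png',b[400:900,480:1080,::-1])
E
```

```text
time_s: 19.17
ee_pos: [521.5, -164.8, 142.0]
ee_rot: [-89.8, 0.0, -111.3]
force: [0.4, -0.4, -0.6]
gripper_width: 24.6
tcp [ 521.5 -164.8  142. ] [ -89.8    0.  -111.3] t 19.17 w 24.6 F [ 0.4 -0.4 -0.6]
shift tool [-397.6    6.3 -204.7]
[[-0.364, 0.003, 0.932], [-0.932, -0.001, -0.364], [-0.0, -1.0, 0.004]]
```

View pics/w13.png

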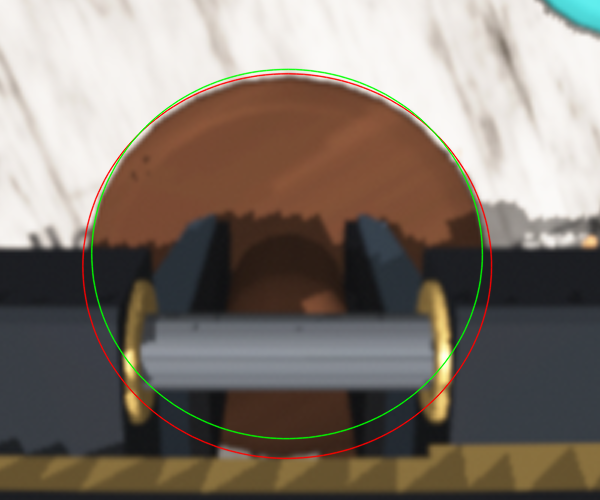

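Run:
```python
from h import *
st=env.state();p=np.array(st['ee_pos']);C=cam('scene')
im=env.grab_frame('scene');s=4;b=cv2.resize(im,None,fx=s,fy=s,interpolation=cv2.INTER_CUBIC)
for z in (17,8): draw(b,circ(p[:2],48,p[2]-21.3+z,180),C,(255,0,0),s)
q=(proj([p],*C)[0]*s).astype(int);print(q)
x0=max(q[0]-300,0);y0=max(q[1]-250,0);cv2.imwrite('pics/s13.png',b[y0:y0+500,x0:x0+600,::-1])
```

```text
[1294  674]
```

View pics/s13.png

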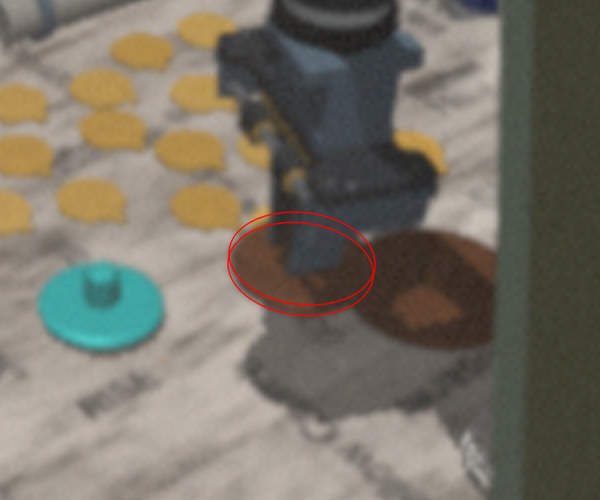

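The lid hangs as expected, with no slip. Swinging it to the mug.

```bash
python3 -m handwheel '[[0,[-14,0,-1],[0,-1.5,0]],[0,[-29,0,-2.5],[0,-3,0]],[0,[-29,0,-2.5],[0,-3,0]],[0,[-29,0,-2.5],[0,-3,0]],[0,[-29,0,-2.5],[0,-3,0]],[0,[-29,0,-2.5],[0,-3,0]],[0,[-29,0,-2.5],[0,-3,0]],[0,[-29,0,-2.5],[0,-3,0]],[0,[-29,0,-2.5],[0,-3,0]],[0,[-29,0,-2.5],[0,-3,0]]]'
python3 -m handwheel '[[0,[-29,0,-2.5],[0,-3,0]],[0,[-29,0,-2.5],[0,-3,0]],[0,[-29,0,-2.5],[0,-3,0]],[0,[-29,0,-2.5],[0,-3,0]],[0,[-26,0,-2],[0,-3,0]],[0,[-18,0,-1],[0,-2,0]],[0,[-9,0,0],[0,-1,0]],[0,[0,0,0],[0,0,0]],[0,[0,0,0],[0,0,0]],[0,[0,0,0],[0,0,0]]]'
python3 - <<'E'
from rep import *
tgt([475.5,280,110])
st=env.state();C=cam('wrist',st);save('w14',env.grab_frame('wrist'),1.5)
E
```

```text
time_s: 20.1
ee_pos: [537.2, 109.3, 138.4]
ee_rot: [-90.1, -0.0, -82.7]
force: [0.6, 0.9, -0.5]
gripper_width: 24.6
time_s: 20.93
ee_pos: [483.3, 266.8, 139.5]
ee_rot: [-90.0, -0.1, -64.9]
force: [-0.6, 0.0, -0.8]
gripper_width: 24.9
tcp [483.3 266.8 139.5] [-90.   -0.1 -64.9] t 20.93 w 24.9 F [-0.6  0.  -0.8]
shift tool [-15.3  29.5  -1.4]
[[0.424, -0.0, 0.906], [-0.906, -0.001, 0.424], [0.001, -1.0, -0.0]]
```

View pics/w14.png

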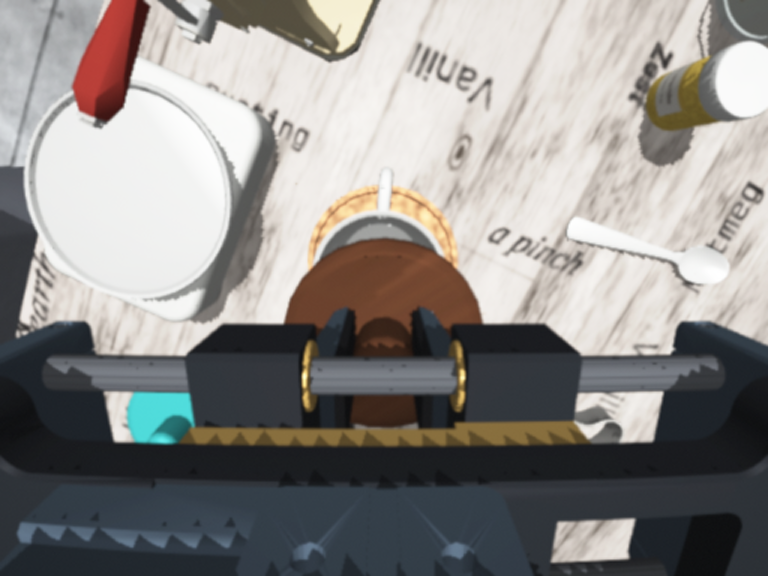

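Run:
```python
from h import *
st=env.state();p=np.array(st['ee_pos']);C=cam('wrist',st)
im=env.grab_frame('wrist');s=4;b=cv2.resize(im,None,fx=s,fy=s,interpolation=cv2.INTER_CUBIC)
draw(b,circ([475.5,280],41,74.5,180),C,(255,0,0),s);draw(b,circ([475,280],58,10),C,(0,0,255),s)
draw(b,circ(p[:2],48,p[2]-21.3+17,180),C,(0,255,0),s)
cv2.imwrite('pics/w14c.png',b[440:1000,720:1320,::-1])
C=cam('scene');im=env.grab_frame('scene');b=cv2.resize(im,None,fx=s,fy=s,interpolation=cv2.INTER_CUBIC)
draw(b,circ([475.5,280],41,74.5,180),C,(255,0,0),s);draw(b,circ([475,280],58,10),C,(0,0,255),s)
draw(b,circ(p[:2],48,p[2]-21.3+17,180),C,(0,255,0),s)
cv2.imwrite('pics/s14.png',b[800:1350,500:1100,::-1])
```

```text
(no output)
```

View pics/w14c.png

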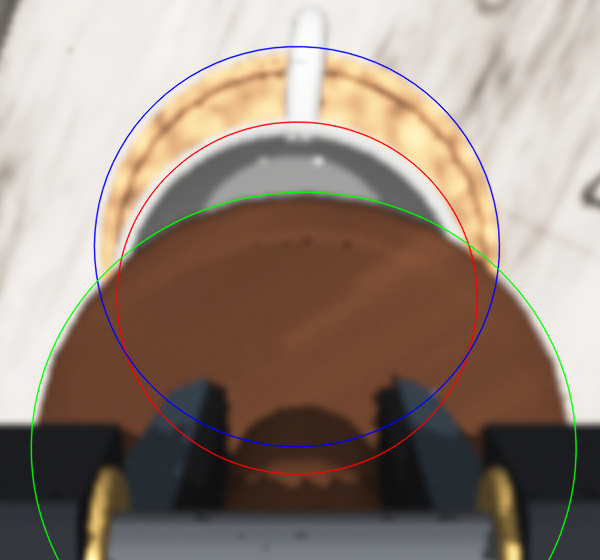

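View pics/s14.png

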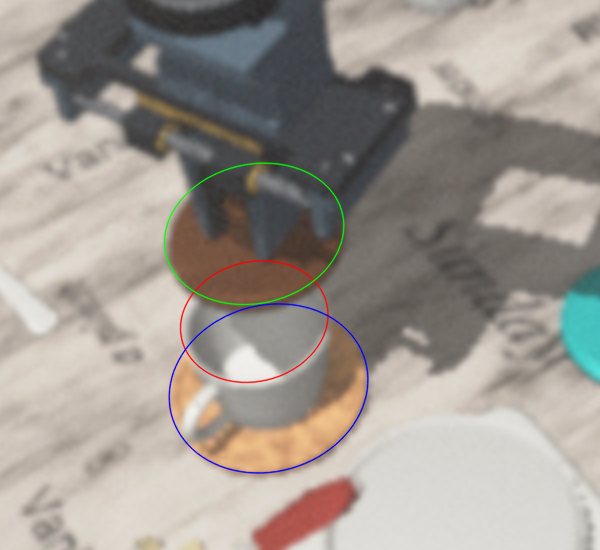

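Everything is consistent, with lid and mug centres good to about 1 mm. Moving over the mug and down to just above the rim.

```bash
python3 -m handwheel '[[0,[-5,0,-0.5],[0,0,0]],[0,[-6,0,-0.5],[0,0,0]],[0,[-4.3,0,-0.4],[0,0,0]],[0,[0,6,0],[0,0,0]],[0,[0,9,0],[0,0,0]],[0,[0,9,0],[0,0,0]],[0,[0,7,0],[0,0,0]],[0,[0,5,0],[0,0,0]],[0,[0,2,0],[0,0,0]],[0,[0,0,0],[0,0,0]]]'
python3 - <<'E'
from rep import *
tgt([475.5,280,87.8])
st=env.state();p=np.array(st['ee_pos']);s=4
C=cam('scene');im=env.grab_frame('scene');b=cv2.resize(im,None,fx=s,fy=s,interpolation=cv2.INTER_CUBIC)
draw(b,circ([475.5,280],41,74.5,180),C,(255,0,0),s)
draw(b,circ(p[:2],48,p[2]-21.3+17,180),C,(0,255,0),s)
cv2.imwrite('pics/s15.png',b[800:1350,500:1100,::-1])
save('w15',env.grab_frame('wrist'),1.5)
E
```

```text
time_s: 21.92
ee_pos: [474.9, 280.8, 101.0]
ee_rot: [-90.1, -0.0, -64.8]
force: [-0.2, -0.5, -0.9]
gripper_width: 25.0
tcp [474.9 280.8 101. ] [-90.1  -0.  -64.8] t 21.92 w 25.0 F [-0.2 -0.5 -0.9]
shift tool [ 0.9 13.2  0.2]
[[0.425, -0.001, 0.905], [-0.905, -0.001, 0.425], [0.0, -1.0, -0.001]]
```

View pics/s15.png

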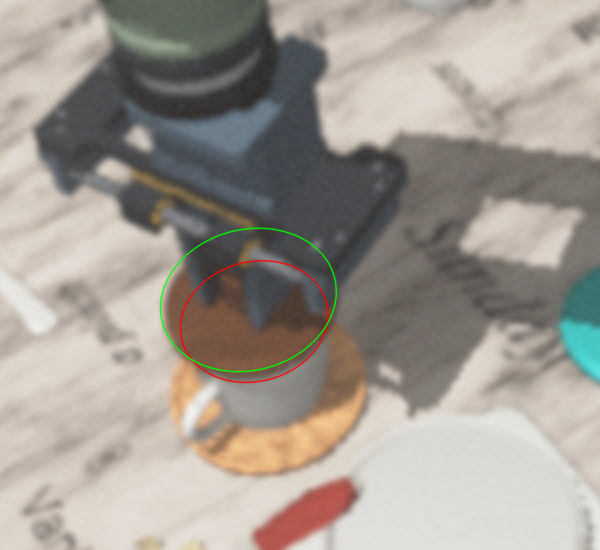

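View pics/w15.png

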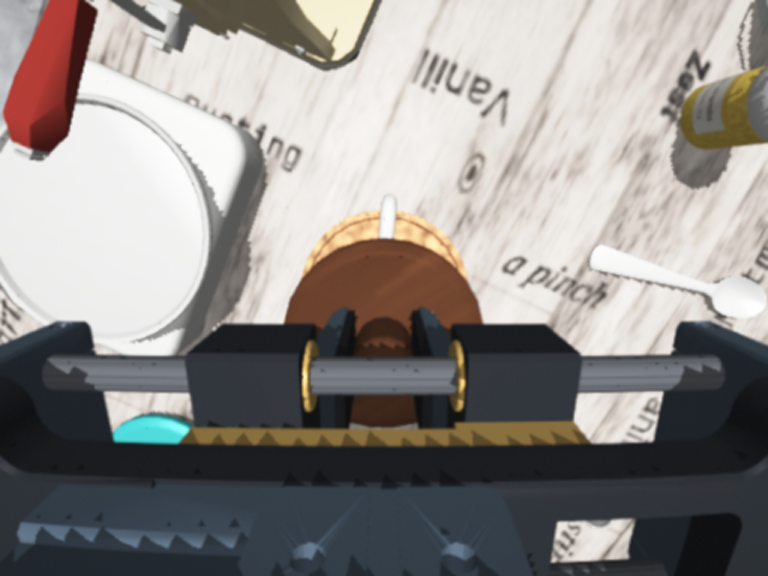

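Centred. Lowering in small steps and watching the force.

```bash
python3 -m handwheel '[[0,[0.7,1,0.2],[0,0,0]],[0,[0,1.5,0],[0,0,0]],[0,[0,1.5,0],[0,0,0]],[0,[0,1.5,0],[0,0,0]],[0,[0,1.5,0],[0,0,0]],[0,[0,1,0],[0,0,0]],[0,[0,1,0],[0,0,0]],[0,[0,0,0],[0,0,0]],[0,[0,0,0],[0,0,0]],[0,[0,0,0],[0,0,0]]]'
python3 -m handwheel '[[0,[0,1,0],[0,0,0]],[0,[0,0.7,0],[0,0,0]],[0,[0,0.5,0],[0,0,0]],[0,[0,0.5,0],[0,0,0]],[0,[0,0,0],[0,0,0]],[0,[0,0,0],[0,0,0]],[0,[0,0,0],[0,0,0]],[0,[0,0,0],[0,0,0]],[0,[0,0,0],[0,0,0]],[0,[0,0,0],[0,0,0]]]'
```

```text
time_s: 22.85
ee_pos: [475.8, 280.6, 92.9]
ee_rot: [-90.0, -0.0, -64.8]
force: [0.6, 0.2, -0.4]
gripper_width: 25.3
time_s: 23.68
ee_pos: [475.7, 280.5, 90.2]
ee_rot: [-90.0, -0.0, -64.8]
force: [-0.8, -0.2, 0.2]
gripper_width: 24.8
```

```bash
python3 -m handwheel '[[0,[0,0.5,0],[0,0,0]],[0,[0,0.5,0],[0,0,0]],[0,[0,0.4,0],[0,0,0]],[0,[0,0,0],[0,0,0]],[0,[0,0,0],[0,0,0]],[0,[0,0,0],[0,0,0]],[0,[0,0,0],[0,0,0]],[0,[0,0,0],[0,0,0]],[0,[0,0,0],[0,0,0]],[0,[0,0,0],[0,0,0]]]'
python3 -m handwheel '[[0,[0,0.4,0],[0,0,0]],[0,[0,0.3,0],[0,0,0]],[0,[0,0,0],[0,0,0]],[0,[0,0,0],[0,0,0]],[0,[0,0,0],[0,0,0]],[0,[0,0,0],[0,0,0]],[0,[0,0,0],[0,0,0]],[0,[0,0,0],[0,0,0]],[0,[0,0,0],[0,0,0]],[0,[0,0,0],[0,0,0]]]'
```

```text
time_s: 24.52
ee_pos: [475.7, 280.5, 88.8]
ee_rot: [-90.0, -0.0, -64.8]
force: [0.3, 0.3, -1.2]
gripper_width: 25.2
time_s: 25.35
ee_pos: [475.8, 280.5, 88.1]
ee_rot: [-90.0, -0.0, -64.8]
force: [-0.2, 0.5, -1.1]
gripper_width: 24.7
```

```bash
python3 -m handwheel '[[0,[0,0.4,0],[0,0,0]],[0,[0,0.4,0],[0,0,0]],[0,[0,0,0],[0,0,0]],[0,[0,0,0],[0,0,0]],[0,[0,0,0],[0,0,0]],[0,[0,0,0],[0,0,0]],[0,[0,0,0],[0,0,0]],[0,[0,0,0],[0,0,0]],[0,[0,0,0],[0,0,0]],[0,[0,0,0],[0,0,0]]]'
python3 -m handwheel '[[0,[0,0.3,0],[0,0,0]],[0,[0,0.3,0],[0,0,0]],[0,[0,0,0],[0,0,0]],[0,[0,0,0],[0,0,0]],[0,[0,0,0],[0,0,0]],[0,[0,0,0],[0,0,0]],[0,[0,0,0],[0,0,0]],[0,[0,0,0],[0,0,0]],[0,[0,0,0],[0,0,0]],[0,[0,0,0],[0,0,0]]]'
python3 - <<'E'
from rep import *
s=4
C=cam('scene');im=env.grab_frame('scene');b=cv2.resize(im,None,fx=s,fy=s,interpolation=cv2.INTER_CUBIC)
cv2.imwrite('pics/s16.png',b[800:1350,500:1100,::-1])
E
```

```text
time_s: 26.18
ee_pos: [475.8, 280.6, 87.6]
ee_rot: [-90.0, -0.0, -64.8]
force: [-2.0, -0.2, 5.0]
gripper_width: 25.0
time_s: 27.02
ee_pos: [475.9, 280.7, 87.6]
ee_rot: [-89.9, -0.0, -64.8]
force: [-2.0, -1.5, 9.2]
gripper_width: 24.8
```

View pics/s16.png

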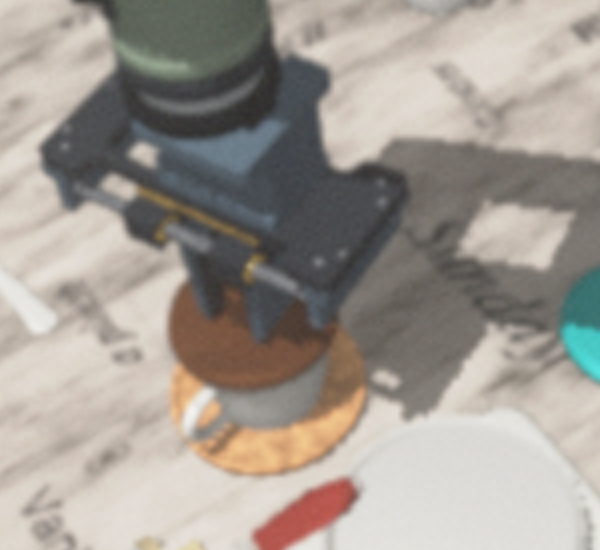

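Contact came at TCP z 87.6, against 87.8 predicted for full seating, and the brim looks level on the mug. Releasing slowly, then backing straight up.

```bash
python3 -m handwheel '[[0,[0,-0.5,0],[0,0,0]],[0.28,[0,0,0],[0,0,0]],[0.29,[0,0,0],[0,0,0]],[0.3,[0,0,0],[0,0,0]],[0.32,[0,0,0],[0,0,0]],[0.35,[0,0,0],[0,0,0]],[0.4,[0,0,0],[0,0,0]],[0.45,[0,0,0],[0,0,0]],[0.5,[0,0,0],[0,0,0]],[0.5,[0,0,0],[0,0,0]]]' 5
python3 -m handwheel '[[0.5,[0,-3,0],[0,0,0]],[0.5,[0,-8,0],[0,0,0]],[0.5,[0,-10,0],[0,0,0]],[0.5,[0,-10,0],[0,0,0]],[0.5,[0,-12,0],[0,0,0]],[0.5,[0,-20,0],[0,0,0]],[0.5,[20,-25,0],[0,0,0]],[0.5,[30,-20,0],[0,0,0]],[0.5,[25,-10,0],[0,0,0]],[0.5,[10,0,0],[0,0,0]]]'
python3 - <<'E'
from rep import *
st=env.state();C=cam('wrist',st);im=env.grab_frame('wrist')
s=3;b=cv2.resize(im,None,fx=s,fy=s,interpolation=cv2.INTER_CUBIC);c=[475.5,280]
q=(proj([[*c,80]],*C)[0]*s).astype(int);print(q)
draw(b,circ(c,48,83.5,180),C,(255,0,0),s);draw(b,circ([475,280],58,10),C,(0,0,255),s)
x0=max(q[0]-300,0);y0=max(q[1]-250,0);cv2.imwrite('pics/w17.png',b[y0:y0+500,x0:x0+600,::-1])
s=4;C=cam('scene');im=env.grab_frame('scene');b=cv2.resize(im,None,fx=s,fy=s,interpolation=cv2.INTER_CUBIC)
draw(b,circ(c,48,83.5,180),C,(255,0,0),s);draw(b,circ(c,48,74.5,180),C,(0,255,0),s)
cv2.imwrite('pics/s17.png',b[800:1350,500:1100,::-1])
save('s17f',im,1.5)
E
```

```text
time_s: 27.9
ee_pos: [475.7, 280.5, 87.1]
ee_rot: [-90.0, -0.0, -64.8]
force: [0.2, -0.3, 0.1]
gripper_width: 45.6
time_s: 28.73
ee_pos: [514.6, 202.0, 209.5]
ee_rot: [-89.5, -0.1, -64.9]
force: [0.7, -0.2, -0.0]
gripper_width: 45.2
[756 324]
```

View pics/w17.png

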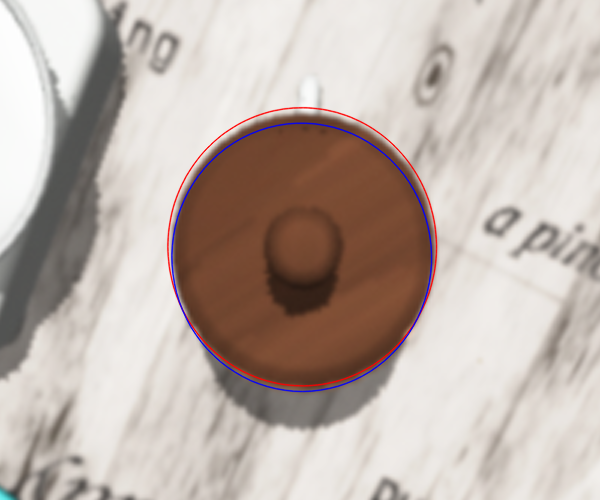

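View pics/s17.png

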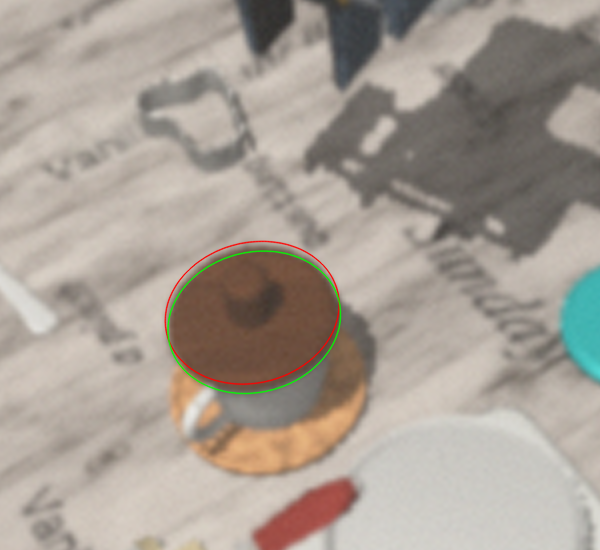

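View pics/s17f.png

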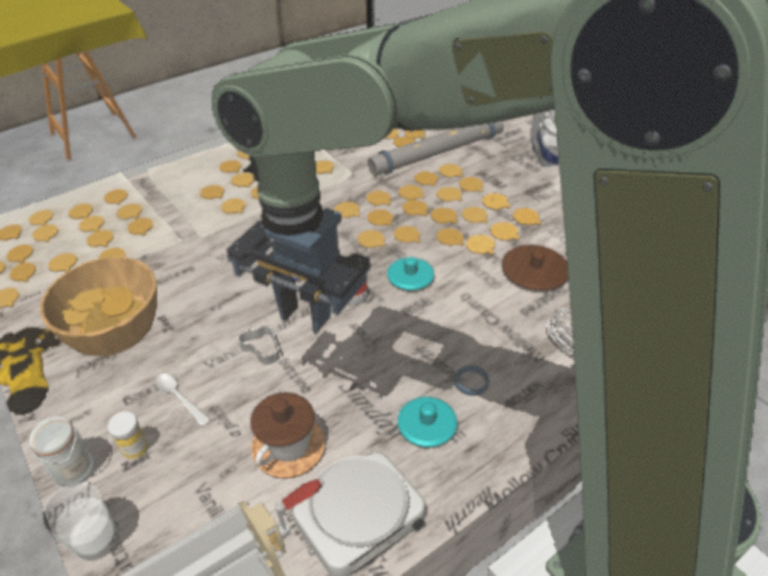

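The lid sits level and centred on the mug, the mug stands on the coaster, the gripper is clear, and the other things in view are where they were. Handing in.

Run:
```python
from h import *
print(env.job_done(),env.state()['time_s'])
```

```text
the job is handed in; nothing more can be done
the job is handed in; nothing more can be done
```

The job is handed in: the white mug stands upright on the cork coaster and is covered with the small brown lid. It took about 29 s of the 64 s allowed. I lifted the mug by pinching its far wall, lowered it to about 6 N of contact and released it. Then I gripped the lid by its knob and lowered it onto the rim to about 9 N.

**Last checks:**
- **Mug:** its rim is centred on the coaster to about 1–2 mm in the wrist view.
- **Lid:** contact came at a tool height of 87.6 mm, against 87.8 mm predicted for full seating. The brim looks level in the scene and wrist views.
- **Everything else:** the other things in the final scene view look unmoved, and the arm is clear. I judged this by eye and did not re-measure them. The robot's arm hides part of that view.

**Disagreement:** in the wrist pictures, circles drawn at the known sizes came out 2–4 % larger than the objects. I put this down to calibration, because the centres still agreed to about 1–2 mm.

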